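# Press the carved panels flat under a caul and weight

## Task

The freshly oiled carved panels must dry flat. Put the gouge that lies on the base board away in the tool tray, then stack all the panels, carved side up, in one square pile in the middle of the base board and in line with it, lay the plain caul board squarely on top, and finally lift the iron weight off its hook and set it centred and lengthwise on the caul. Leave the mallet, the bottle, the wax tin and the sharpening stone where they are.

Things in the scene. Friction and masses are not known exactly. Their poses are not given: they have to be found in the camera images.
- panel1: carved wooden panel, 96 (x) x 60 (y) x 14 mm thick, about 65 g, straight square edges, carved face up, lying loose on the bench; origin at the centre of its underside, x along its length, z up. Between four and six of the six panels are present.
- panel2: carved wooden panel, 96 (x) x 60 (y) x 14 mm thick, about 65 g, straight square edges, carved face up, lying loose on the bench; origin at the centre of its underside, x along its length, z up. Between four and six of the six panels are present.
- panel3: carved wooden panel, 96 (x) x 60 (y) x 14 mm thick, about 65 g, straight square edges, carved face up, lying loose on the bench; origin at the centre of its underside, x along its length, z up. Between four and six of the six panels are present.
- panel4: carved wooden panel, 96 (x) x 60 (y) x 14 mm thick, about 65 g, straight square edges, carved face up, lying loose on the bench; origin at the centre of its underside, x along its length, z up. Between four and six of the six panels are present.
- panel5: carved wooden panel, 96 (x) x 60 (y) x 14 mm thick, about 65 g, straight square edges, carved face up, lying loose on the bench; origin at the centre of its underside, x along its length, z up. Between four and six of the six panels are present.
- panel6: carved wooden panel, 96 (x) x 60 (y) x 14 mm thick, about 65 g, straight square edges, carved face up, lying loose on the bench; origin at the centre of its underside, x along its length, z up. Between four and six of the six panels are present.
- caul: the caul: a plain uncarved plywood board, 100 (x) x 64 (y) x 20 mm thick, about 90 g, lying loose on the bench among the panels; both faces alike, either may be up; origin at the centre of one face (the underside at the start), x along its length, z through its thickness
- caul_mid (a point): the middle of the caul, 10 mm inside either face
- base: base board of the pile: plain plywood, 150 (x) x 104 (y) x 18 mm thick, fixed on the bench between two steel bench dogs (20 mm discs at its short ends, lower than its top); origin at the centre of its underside, x along its length, top face at z = 18 mm
- gouge: carving gouge lying on the base board: wooden handle 100 mm long and 24 mm thick and high, thin steel blade 80 mm long; 180 mm overall, about 90 g. Lies along its x with the handle towards -x (handle from x = -90 to +10 mm, blade to +90 mm); origin on the underside, 90 mm from either end
- gouge_grip (a point): point on the axis of the gouge handle near its centre of mass, 12 mm above its underside; a good place to grip across the 24 mm handle
- tray: dark wooden tool tray, open on top, 100 (x) x 230 (y) x 30 mm high, walls 6 mm, floor about 6 mm thick, fixed on the bench; origin at the centre of its underside, its length along y
- rack: wooden tool rack, fixed, foot board 150 x 260 mm, with a cross board (top at 185 mm) carrying a double-prong steel hook. Two prongs (7 mm thick, 60 mm apart) stick out 81 mm from the cross board towards the rack's -x and end in tips that turn up 12 mm above the seat; origin at the centre of the foot's underside, z up
- hook_seat (a point): point midway between the two prongs where the middle of the weight's handle bar rests, 61 mm from the cross board and 20 mm from the prong ends; axes as the rack's
- weight: iron weight: flat plate 100 (x) x 56 (y) x 16 mm, about 0.7 kg, with a bow handle of 10 mm round bar whose straight top bar runs along x, 90 mm long, 62 mm above the underside (46 mm above the plate). At the start it hangs upright by this bar across the two prongs; lift the bar at least 16 mm to clear the tips, then draw it out towards the rack's -x. Origin at the centre of its underside, z up
- weight_grip (a point): middle of the weight's handle bar, 62 mm above its underside, free between the prongs; pinch the 10 mm bar here across y
- mallet: bystander: wooden carving mallet lying on the bench, head 60 x 110 x 58 mm, handle 150 mm along x; origin under the middle of its head
- bottle: bystander: amber bottle, 60 mm across and 130 mm tall, upright; origin at the centre of its underside, z up
- tin: bystander: round metal wax tin, 48 mm across and 22 mm high; origin at the centre of its underside
- stone: bystander: dark sharpening stone, 110 x 42 x 22 mm; origin at the centre of its underside
There are look-alikes about, which are no part of the job. Leave any turquoise look-alike of the caul alone. Of the things shaped like the gouge, the wooden one is meant.

How it is judged:
On the way, in this order (a step that is already met when the one before it is completed fails the run):
1. the gouge lies in the tool tray, released (x of gouge in the frame of tray between -0.045 and 0.045 m and y of gouge in the frame of tray between -0.07 and 0.07 m and z of gouge in the frame of tray below 0.022 m and contact force between gouge and the fingers below 0.1 N), for 0.2 s.
2. all panels present are piled squarely on the base board, released (horizontal distance between each of panel1, panel2, panel3, panel4, panel5, panel6 and base below 0.014 m and angle between each of panel1, panel2, panel3, panel4, panel5, panel6's own z axis and vertical below 0.06 rad and angle between the x axis of each of panel1, panel2, panel3, panel4, panel5, panel6 and the x axis of base, either way round below 0.14 rad and height (world z) of each of panel1, panel2, panel3, panel4, panel5, panel6 above 0.014 m and contact force between each of panel1, panel2, panel3, panel4, panel5, panel6 and the fingers below 0.1 N), for 0.2 s.
3. the caul lies squarely on top of the panels, released (horizontal distance between each of panel1, panel2, panel3, panel4, panel5, panel6 and base below 0.016 m and angle between each of panel1, panel2, panel3, panel4, panel5, panel6's own z axis and vertical below 0.06 rad and angle between the x axis of each of panel1, panel2, panel3, panel4, panel5, panel6 and the x axis of base, either way round below 0.16 rad and height (world z) of each of panel1, panel2, panel3, panel4, panel5, panel6 above 0.014 m and contact force between each of panel1, panel2, panel3, panel4, panel5, panel6, caul and the fingers below 0.1 N and z of caul_mid in the frame of panel1 above 0.019 m and z of caul_mid in the frame of panel2 above 0.019 m and z of caul_mid in the frame of panel3 above 0.019 m and z of caul_mid in the frame of panel4 above 0.019 m and z of caul_mid in the frame of panel5 above 0.019 m and z of caul_mid in the frame of panel6 above 0.019 m and horizontal distance between caul_mid and base below 0.014 m and (angle between caul's own z axis and vertical below 0.06 rad or angle between caul's own z axis and vertical above 3.0816 rad) and angle between the x axis of caul and the x axis of base, either way round below 0.14 rad), for 0.2 s.
4. the weight stands upright on the caul (z of caul_mid in the frame of weight between -0.014 and -0.006 m and horizontal distance between weight and caul_mid below 0.015 m and angle between weight's own z axis and vertical below 0.06 rad and angle between the x axis of weight and the x axis of caul, either way round below 0.2 rad), for 0.2 s.
At the end, for the whole second after the job is handed in: Gouge in the tray; every panel flat, face up, then the caul: within 12 mm of the base board's centre and 0.12 rad of its direction, and within 8 mm and 0.10 rad of one another; the weight upright on the caul within 15 mm and 0.2 rad; all at rest and released (all of step 1 and all of step 4 and horizontal distance between each of panel1, panel2, panel3, panel4, panel5, panel6, caul_mid and base below 0.012 m and angle between each of panel1, panel2, panel3, panel4, panel5, panel6's own z axis and vertical below 0.06 rad and angle between the x axis of each of panel1, panel2, panel3, panel4, panel5, panel6, caul and the x axis of base, either way round below 0.12 rad and height (world z) of each of panel1, panel2, panel3, panel4, panel5, panel6 above 0.014 m and contact force between each of panel1, panel2, panel3, panel4, panel5, panel6 and the fingers below 0.1 N and z of caul_mid in the frame of panel1 above 0.019 m and z of caul_mid in the frame of panel2 above 0.019 m and z of caul_mid in the frame of panel3 above 0.019 m and z of caul_mid in the frame of panel4 above 0.019 m and z of caul_mid in the frame of panel5 above 0.019 m and z of caul_mid in the frame of panel6 above 0.019 m and (angle between caul's own z axis and vertical below 0.06 rad or angle between caul's own z axis and vertical above 3.0816 rad) and horizontal distance between each of panel2, panel3, panel4, panel5, panel6, caul_mid and panel1 below 0.008 m and horizontal distance between each of panel3, panel4, panel5, panel6, caul_mid and panel2 below 0.008 m and horizontal distance between each of panel4, panel5, panel6, caul_mid and panel3 below 0.008 m and horizontal distance between each of panel5, panel6, caul_mid and panel4 below 0.008 m and horizontal distance between each of panel6, caul_mid and panel5 below 0.008 m and horizontal distance between caul_mid and panel6 below 0.008 m and angle between the x axis of each of panel2, panel3, panel4, panel5, panel6, caul and the x axis of panel1, either way round below 0.1 rad and angle between the x axis of each of panel3, panel4, panel5, panel6, caul and the x axis of panel2, either way round below 0.1 rad and angle between the x axis of each of panel4, panel5, panel6, caul and the x axis of panel3, either way round below 0.1 rad and angle between the x axis of each of panel5, panel6, caul and the x axis of panel4, either way round below 0.1 rad and angle between the x axis of each of panel6, caul and the x axis of panel5, either way round below 0.1 rad and angle between the x axis of caul and the x axis of panel6, either way round below 0.1 rad and linear speed of each of panel1, panel2, panel3, panel4, panel5, panel6, caul, weight, gouge below 0.02 m/s); the robot touches nothing.
It fails at once if a bystander (mallet, bottle, wax tin or sharpening stone) is pushed more than 6 cm from its place (distance of any of mallet, bottle, tin, stone from where it was at the start of the episode above 0.06 m).
It fails at once if the bottle is knocked over (angle between bottle's own z axis and vertical above 0.8 rad).
Of panel1, panel2, panel3, panel4, panel5, panel6 only 4 to 6 are there at a start; the rules pass over those that are not, and their reading is None.
At some moment in a run one of caul may be knocked a few centimetres aside while the robot is not near it.
Once in a run the grip may slacken for a moment while it holds something.
It also fails if it takes over 210 s, if anything falls off the work surface, if the arm or the gripper's body presses on something with over 40 N, if the wrist force passes 120 N, or if a joint passes its speed limit or range.

## Robot

A 6-joint arm with a two-finger parallel gripper is mounted at the origin on the work surface. World frame = base frame: x ahead of the robot, y to its left, z up, the work surface at z = 0. Lengths are in m, angles in rad, forces in N, time in s.
With the tool pointing down it reaches from about 0.25 to 0.725 m from the base axis. Payload 4 kg.
Tool frame: the origin (TCP) lies on the centre line of the jaws, within the pads' length; the fingertips stand 22 mm ahead of it and the grasp point (between the pads) lies 3 mm ahead of it; z points along the fingers, y is the line along which they close (so a half turn about z gives the same grasp; the last joint's range is limited). The gripper opens to 85 mm and grips with 20 to 120 N. Pads are 22 mm wide; open, the fingers measure 114 mm over their backs; the gripper's body (76 mm by 85 mm) begins 54 mm behind the grasp point. The pads swing forward as they close: fully open they stand 13 mm farther back than shut.
Start: joints at [-1.34, 0.241, 0.005, 1.335, 0, 1.571], TCP at [0.114, -0.487, 0.253] pointing down, gripper open.
Joint ranges: [-2.72, 2.72], [-1.05, 1.87], [-1.09, 1.28], [-1.99, 2.15], [-1.42, 1.44], [-3.14, 3.14]. Speed limits (rad/s): [2.79, 2.79, 3.14, 3.14, 3.14, 3.14].

## Interface

Orientations are given as a unit quaternion [x, y, z, w].
In Python, from workcell import bot gives the robot as it stands.
- The arm moves only by the shell command python3 -m inch 'ROWS'. ROWS is JSON, one flat list of numbers, 7 for each row, row after row: the shift along the world's x, y, z in mm, then the turn, a rotation vector about the world's x, y, z in rad, then the opening in per cent of the stroke, from 0 (shut) to 100 (fully open). A call has 1 to 8 rows; each row is the pose to reach, as a shift and turn from the pose commanded when the call began; what a row does not reach only later rows make up. A row lasts 1/12 s, in which the tool goes at most 41.7 mm and 7.16 degrees, less where a joint would pass 70% of its speed; a pose out of reach is approached as far as the arm can. A call with a gripper value outside its range is refused whole. The fingers move at their own pace and stop on an object; the grip force is fixed at half the most. Time passes only in rows, so rows that repeat a pose let the fingers close. It gives the time, the measured TCP pose, the force, the opening and the grip force at its end, in the units of the state.
- bot.get_obs(): the state, without advancing time (a new reading comes with each control period).
- bot.camera(name): name is "scene" or "top" or "wrist"; returns the picture (480x640x3 uint8, blue, green, red); there is no depth.
- bot.camera_info(name): a dict with "intrinsics" (3x3 intrinsics, pixels), "distortion" ([k1, k2, p1, p2, k3] as OpenCV has them; the pictures are not rectified), "camera_from_world" (4x4, takes a point from world to camera coordinates); the wrist camera has in their place "hand_eye" (4x4, takes a point from camera to tool coordinates, whose origin is the TCP and whose axes are the flange's). Camera axes: x right, y down, z forward; pixel columns grow to the right and rows downward; lengths in m; the calibration is good to about 2 mm. A picture is of the moment at which its call begins: read the wrist's pose just before it. camera_info takes no time and is no camera call.
- bot.job_done(): hands the job in; it is judged then, once.
Trained networks look in the newest picture that a camera, given by its name, has taken for a name from the list of things; names that differ only in an ending like _2 or _b are one class to them, and where a whole thing is asked for, a point or a joint stands for the part that bears it (a point fixed in the world has none). Each returns a list of dicts, best first, with "confidence" (0 to 1); they miss things now and then, are a little off and sometimes report something else, mostly with a low value. They report only what shows in the picture. A call takes as long as a camera call. They do not tell look-alikes from the thing itself.
- bot.silhouettes(camera, target): "mask" (480x640 bool, what is visible of it) and "uv" ([column, row] in pixels, amid what is visible of it).
- bot.spot_point(camera, target): "uv" ([column, row] in pixels: a listed point, or the origin of a listed thing).
The state is a dict: "clock": time; "joint_pos": joint angles; "joint_vel": joint speeds; "tau": joint torques, N m; "eef_pos": TCP position; "tool_rot": TCP orientation; "ft_force": force on the tool from outside, world axes, zero at the start; "ft_torque": the same for the moment, N m; "grip_width": finger opening in m; "grasp_force": force on a finger pad.
Only numpy, scipy, OpenCV 4.12 (cv2) and the standard library are available. Lean on these libraries where they do the work, as an engineer would, in place of code of your own. Each camera call takes 0.05 s, during which the arm holds its last target. There are 200 camera calls.

## Working session

There is one attempt and no reset: what is moved stays moved. The work goes in short steps, Python scripts to look and compute and a shell command to move; the robot and the scene stay as the last step left them, time stands still between calls to the robot, and variables do not carry over. Pictures are saved under pics/ and viewed, at most 15 in all, crops included, and the job is handed in when it is done.

```bash
mkdir -p pics; ls; python3 - <<'E'
from workcell import bot
import cv2,numpy as np
o=bot.get_obs(); print({k:np.round(v,3).tolist() for k,v in o.items()})
for c in("top","scene"):
    cv2.imwrite(f"pics/{c}0.png",bot.camera(c))
    i=bot.camera_info(c); print(c,{k:np.round(v,4).tolist() for k,v in i.items()})
print(bot.camera_info("wrist"))
for n in ["panel1","caul","base","gouge","tray","rack","weight","mallet","bottle","tin","stone"]:
    for c in ("top",):
        print(n,c,[(np.round(d["uv"]).tolist(),round(d["confidence"],2),int(d["mask"].sum())) for d in bot.silhouettes(c,n)])
E
```

```text
pics
{'clock': 0.0, 'joint_pos': [-1.34, 0.241, 0.004, 1.335, -0.0, 1.571], 'joint_vel': [-0.0, -0.001, -0.003, -0.0, 0.001, 0.001], 'tau': [-0.001, -37.231, 25.241, 0.017, 0.0, -0.0], 'eef_pos': [0.114, -0.486, 0.252], 'tool_rot': [0.993, 0.115, -0.0, -0.001], 'ft_force': [0.236, 1.262, 0.113], 'ft_torque': [0.026, -0.037, -0.028], 'grasp_force': 0.0, 'grip_width': 0.086}
top {'intrinsics': [[611.9697, 0.0, 316.338], [0.0, 611.9697, 231.3834], [0.0, 0.0, 1.0]], 'distortion': [-0.0689, 0.0, 0.0, 0.0, 0.0], 'camera_from_world': [[-0.0126, -0.9999, -0.0113, -0.0282], [-0.9991, 0.0131, -0.0397, 0.466], [0.0398, 0.0107, -0.9991, 2.0106], [0.0, 0.0, 0.0, 1.0]]}
scene {'intrinsics': [[525.477, 0.0, 318.8966], [0.0, 525.477, 246.9833], [0.0, 0.0, 1.0]], 'distortion': [-0.0173, 0.0, 0.0, 0.0, 0.0], 'camera_from_world': [[-0.6972, 0.7167, 0.0158, 0.3741], [0.5443, 0.5435, -0.6391, -0.1586], [-0.4666, -0.4369, -0.769, 1.7377], [0.0, 0.0, 0.0, 1.0]]}
{'intrinsics': array([[332.52261899,   0.        , 324.10088307],
       [  0.        , 332.52261899, 241.67699793],
       [  0.        ,   0.   
[... 614 characters left out ...]
08.0], 0.97, 611), ([480.0, 264.0], 0.57, 606), ([373.0, 255.0], 0.56, 520), ([314.0, 237.0], 0.45, 241)]
base top [([310.0, 230.0], 0.76, 1173), ([230.0, 289.0], 0.59, 486)]
gouge top [([168.0, 154.0], 0.76, 302), ([307.0, 230.0], 0.66, 1275), ([314.0, 237.0], 0.63, 233), ([434.0, 198.0], 0.53, 584), ([340.0, 170.0], 0.4, 2178), ([270.0, 204.0], 0.32, 188)]
tray top [([340.0, 168.0], 0.82, 2233)]
rack top [([442.0, 192.0], 0.57, 3494)]
weight top [([434.0, 194.0], 0.68, 538)]
mallet top [([412.0, 303.0], 0.74, 1013), ([240.0, 202.0], 0.41, 583)]
bottle top [([215.0, 149.0], 0.92, 320)]
tin top [([268.0, 201.0], 0.44, 159), ([373.0, 212.0], 0.29, 628)]
stone top [([229.0, 289.0], 0.72, 448)]
```

```bash
python3 - <<'E'
import cv2
a=cv2.imread("pics/top0.png")[130:340,140:520]
cv2.imwrite("pics/top0c.png",cv2.resize(a,(798,441),interpolation=cv2.INTER_CUBIC))
E
```

```text
(no output)
```

View pics/top0c.png

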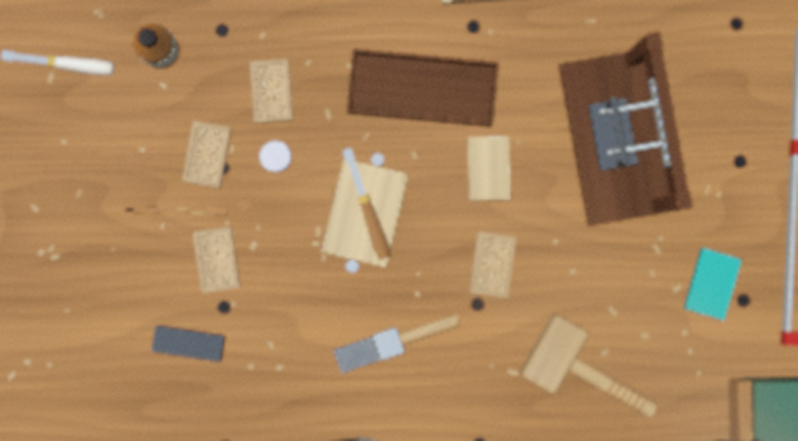

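View pics/scene0.png

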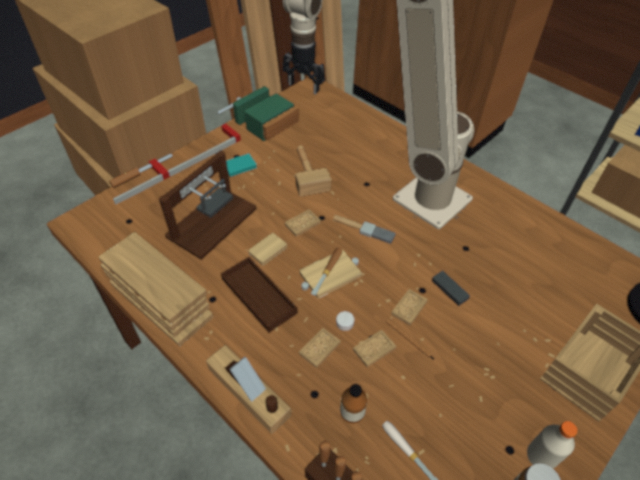

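Top view (crop scale 2.1): six tool-like candidates. Full-frame pixels:
- **Gouges:** the wooden one lies on the base at about (314,237). The white-handled look-alike is at (168,154), and a brush is at (330,298).
- **Cauls:** the plain one is at (375,208). The turquoise look-alike is at (480,264).
- **Panels:** four carved ones, at (269,177), (237,202), (244,256) and (372,254).

I choose the wooden gouge on the base and the plain caul.

```bash
cat > h.py <<'E'
from workcell import bot
import cv2,numpy as np
from scipy.spatial.transform import Rotation as R
def cam(c,obs=None):
    i=bot.camera_info(c); K,D=np.array(i["intrinsics"]),np.array(i["distortion"])
    if c=="wrist":
        T=np.eye(4); T[:3,:3]=R.from_quat(obs["tool_rot"]).as_matrix(); T[:3,3]=obs["eef_pos"]
        return K,D,T@np.array(i["hand_eye"])
    return K,D,np.linalg.inv(np.array(i["camera_from_world"]))
def plane(C,uv,z):
    K,D,W=C
    p=cv2.undistortPoints(np.float64(uv).reshape(-1,1,2),K,D)[:,0]
    d=np.c_[p,np.ones(len(p))]@W[:3,:3].T; o=W[:3,3]
    return (o+d*((z-o[2])/d[:,2])[:,None])[:,:2]
def rect(C,mask,z):
    cs,_=cv2.findContours(mask.astype(np.uint8),cv2.RETR_EXTERNAL,cv2.CHAIN_APPROX_NONE)
    ct=max(cs,key=cv2.contourArea)[:,0]
    P=plane(C,ct,z)*1000
    (x,y),(w,h),a=cv2.minAreaRect(P.astype(np.float32))
    if w<h: a+=90; w,h=h,w
    ys,xs=np.nonzero(mask); m=plane(C,np.c_[xs,ys],z).mean(0)*1000
    return np.round([x,y,w,h,(a+90)%180-90,*m],1)
def snap(c,name=None):
    o=bot.get_obs(); im=bot.camera(c)
    if name: cv2.imwrite(f"pics/{name}.png",im)
    return cam(c,o),im
def tool():
    o=bot.get_obs(); r=R.from_quat(o["tool_rot"]).as_matrix()
    return "t %.1f tcp %s yaw %.1f tilt %.1f w %.1f gf %.1f F %s"%(o["clock"],np.round(np.array(o["eef_pos"])*1000,1),np.degrees(np.arctan2(r[1,0],r[0,0])),np.degrees(np.arccos(-r[2,2])),o["grip_width"]*1000,o["grasp_force"],np.round(o["ft_force"],1))
E
python3 - <<'E'
from h import *
print(tool())
C,_=snap("top")
for n,z in [("panel1",.014),("caul",.02),("base",.018),("gouge",.02),("tray",.03),("weight",.13),("rack",0.02),("tin",.022),("stone",.022),("mallet",.04)]:
    for d in bot.silhouettes("top",n): 
        if d["confidence"]>.4: print(n,round(d["confidence"],2),rect(C,d["mask"],z))
for n,z in [("gouge_grip",.03),("gouge",.018),("hook_seat",.15),("weight_grip",.16),("rack",0),("tray",0),("base",0)]:
    print(n,[(np.round(plane(C,d["uv"],z)*1000,1).tolist(),round(d["confidence"],2)) for d in bot.spot_point("top",n)][:3])
E
```

```text
t 0.7 tcp [ 114.4 -486.7  253.3] yaw 13.2 tilt 0.0 w 85.3 gf 0.0 F [-0.3  0.3  0.1]
panel1 0.84 [ 380.  -223.1   92.    60.8   -9.1  379.2 -222.6]
panel1 0.79 [395.7 208.8  95.8  62.7   8.1 395.8 209.1]
panel1 0.74 [ 533.6 -221.9  105.7   66.    -0.9  533.7 -221.4]
panel1 0.66 [ 662.6 -118.1  231.2  103.9   84.   663.1 -117.5]
panel1 0.62 [661.1 120.8  98.3  61.    3.9 660.9 121. ]
panel1 0.6 [562.1 222.4 100.8  65.1 -10.7 562.  223.2]
caul 0.64 [ 347.3 -567.5   98.8   71.4  -18.6  348.1 -566.3]
caul 0.56 [ 531.6 -219.7  102.2   69.    -1.   532.9 -220.5]
caul 0.47 [735.6 302.5  76.1  58.6  44.4 736.  302.6]
base 0.59 [453.7  11.2 161.1  78.8  16.6 469.  -23.4]
gouge 0.75 [713.6 459.1 178.5  28.8  80.9 711.5 450.1]
gouge 0.65 [480.8 -28.1 182.   25.9  17.7 467.5 -31.4]
weight 0.91 [ 576.1 -394.5  104.    54.5    9.1  576.6 -392.9]
rack 0.63 [ 592.4 -432.6  282.1  165.9    9.3  585.7 -438.6]
rack 0.56 [ 663.3 -118.1  231.7  106.5   83.7  661.6 -118.1]
tin 0.46 [554.7 114.5  44.4  41.9  44.3 556.2 114.4]
stone 0.94 [265.9 253.7 113.7  45.   80.8 265.5 253.6]
mallet 0.73 [ 208.5 -376.4  212.2  112.1   59.3  227.  -343.9]
mallet 0.5 [ 658.2 -117.1  228.8  108.5   83.3  659.2 -116.9]
gouge_grip [([[706.5, 442.4]], 0.6), ([[473.8, -40.6]], 0.49)]
gouge [([[734.0, 467.0]], 0.77), ([[478.2, -23.2]], 0.58)]
hook_seat [([[594.0, -398.5]], 0.61), ([[709.3, 266.7]], 0.33)]
weight_grip [([[573.9, -407.6]], 0.96)]
rack [([[584.4, -442.0]], 0.73), ([[563.2, 122.5]], 0.7), ([[538.5, -221.5]], 0.3)]
tray [([[669.8, -114.5]], 0.8)]
base [([[459.7, -2.8]], 0.59), ([[275.9, 256.1]], 0.34)]
```

```bash
python3 - <<'E'
import cv2
a=cv2.imread("pics/top0.png")[150:280,250:470]
cv2.imwrite("pics/c1.png",cv2.resize(a,(792,468),interpolation=cv2.INTER_CUBIC))
E
```

```text
(no output)
```

View pics/c1.png

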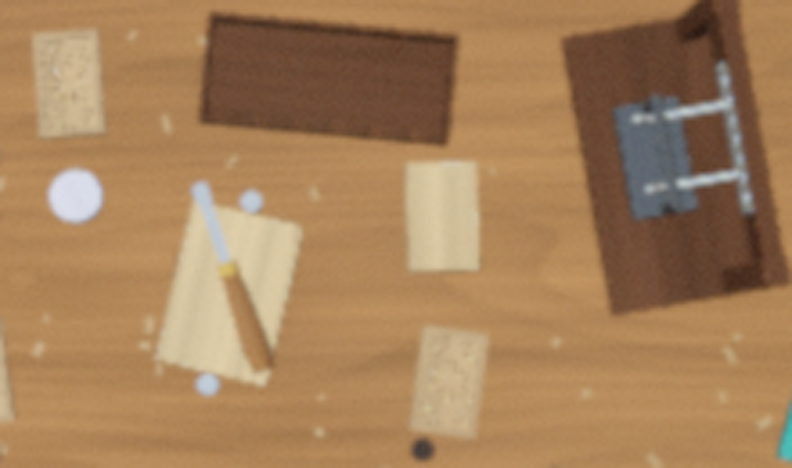

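The crop confirms it. The gouge's brown handle runs from crop (228,270) to (262,365), with the blade up and to the left. The base lies beneath it, the tray above, the plain caul at (442,215), and a carved panel at (450,382). First I move the wrist camera over the base.

```bash
python3 -m inch '[170,225,0,0,0,0.08,60, 170,225,0,0,0,0.08,60, 170,225,0,0,0,0.08,60, 170,225,0,0,0,0.08,60, 170,225,0,0,0,0.08,60, 170,225,0,0,0,0.08,60, 170,225,0,0,0,0.08,60, 170,225,0,0,0,0.08,60]'
python3 -m inch '[150,225,50,0,0,0,60, 150,225,50,0,0,0,60, 150,225,50,0,0,0,60, 150,225,50,0,0,0,60, 150,225,50,0,0,0,60, 150,225,50,0,0,0,60, 150,225,50,0,0,0,60, 150,225,50,0,0,0,60]'
python3 - <<'E'
from h import *
print(tool())
C,_=snap("wrist","w1")
for n,z in [("gouge",.03),("base",.018),("caul",.02),("tin",.022)]:
    for d in bot.silhouettes("wrist",n): print(n,round(d["confidence"],2),d["uv"],rect(C,d["mask"],z))
for n,z in [("gouge_grip",.03),("gouge",.018),("base",0)]:
    print(n,[(np.round(plane(C,d["uv"],z)*1000,1).tolist(),round(d["confidence"],2)) for d in bot.spot_point("wrist",n)][:3])
E
```

```text
clock: 2.22
eef_pos: [0.2868, -0.2577, 0.2536]
tool_rot: [0.987, 0.159, 0.001, -0.001]
ft_force: [0.3, 0.4, 0.9]
grip_width: 0.0511
grasp_force: 0.0
clock: 2.88
eef_pos: [0.4373, -0.0337, 0.3041]
tool_rot: [0.988, 0.158, 0.002, -0.0]
ft_force: [-0.1, 0.1, -0.5]
grip_width: 0.051
grasp_force: 0.0
t 2.9 tcp [437.3 -33.7 304.1] yaw 18.1 tilt 0.2 w 51.0 gf 0.0 F [-0.1  0.1 -0.5]
gouge 0.64 [328.2, 180.6] [477.2 -29.2 181.4  23.1  18.  470.1 -30.2]
base 0.58 [319.4, 172.3] [450.6  12.2 177.7  87.   19.8 469.8 -23. ]
caul 0.89 [625.6, 367.5] [ 348.8 -555.5   99.    88.1  -16.   340.7 -544.9]
caul 0.87 [490.4, 172.8] [ 5.313e+02 -2.160e+02  9.930e+01  7.160e+01  3.000e-01  5.326e+02
 -2.154e+02]
caul 0.2 [250.9, 6.9] [608.5 111.7  61.8  16.3 -72.8 612.3 107. ]
tin 0.89 [230.0, 60.7] [553.1 111.4  51.5  45.3  64.  553.9 111.5]
gouge_grip [([[459.8, -32.6]], 0.62)]
gouge [([[474.3, -27.7]], 0.85)]
base [([[461.7, -21.2]], 0.8)]
```

View pics/w1.png

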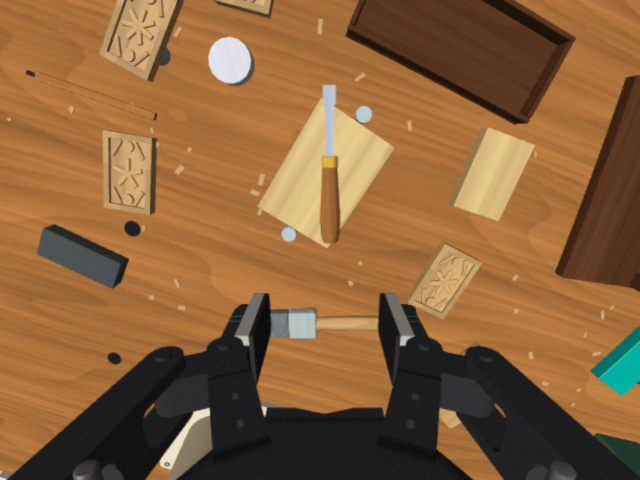

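The wrist view shows the brown-handled gouge from (330,90) to (328,240) on the base, the plain caul at (490,172), and carved panels. Descending to grip it.

```bash
python3 -m inch '[18,-1,-40,0,0,0,60, 18,-1,-80,0,0,0,60, 18,-1,-120,0,0,0,60, 18,-1,-160,0,0,0,60, 18,-1,-195,0,0,0,60, 18,-1,-225,0,0,0,60, 18,-1,-240,0,0,0,60, 18,-1,-250,0,0,0,60]'
python3 -m inch '[0,0,-2,0,0,0,60, 0,0,-5,0,0,0,60, 0,0,-7,0,0,0,60, 0,0,-7,0,0,0,60]'
python3 -m inch '[0,0,0,0,0,0,20, 0,0,0,0,0,0,20, 0,0,0,0,0,0,20, 0,0,0,0,0,0,20, 0,0,0,0,0,0,20, 0,0,0,0,0,0,20]'
```

```text
clock: 3.95
eef_pos: [0.45, -0.0384, 0.0508]
tool_rot: [0.988, 0.154, -0.002, -0.001]
ft_force: [0.6, -0.0, -0.0]
grip_width: 0.0511
grasp_force: 0.0
clock: 4.28
eef_pos: [0.4529, -0.0381, 0.0468]
tool_rot: [0.988, 0.155, 0.001, 0.0]
ft_force: [-0.1, 0.2, 1.1]
grip_width: 0.0512
grasp_force: 0.0
clock: 4.78
eef_pos: [0.4532, -0.0378, 0.0473]
tool_rot: [0.988, 0.155, 0.001, 0.0]
ft_force: [-1.0, -0.1, 6.0]
grip_width: 0.0224
grasp_force: 59.6
```

```bash
python3 -m inch '[0,0,20,0,0,0,20, 0,0,50,0,0,0,20, 0,0,85,0,0,0.1,20, 20,-10,100,0,0,0.2,20, 50,-25,100,0,0,0.32,20, 85,-43,100,0,0,0.44,20, 120,-60,100,0,0,0.56,20, 150,-75,100,0,0,0.68,20]'
python3 -m inch '[25,-12,0,0,0,0.12,20, 45,-22,0,0,0,0.24,20, 57,-29,0,0,0,0.36,20, 57,-29,0,0,0,0.47,20, 57,-29,0,0,0,0.47,20, 57,-29,0,0,0,0.47,20]'
python3 - <<'E'
from h import *
print(tool())
C,_=snap("wrist","w2")
C2,_=snap("top")
for n,z in [("gouge",.12),("tray",.03),("weight",.13)]:
    for d in bot.silhouettes("wrist",n): print(n,round(d["confidence"],2),d["uv"],rect(C,d["mask"],z))
for n,z in [("base",.018),("tray",.03)]:
    for d in bot.silhouettes("top",n): print(n,round(d["confidence"],2),d["uv"],rect(C2,d["mask"],z))
E
```

```text
clock: 5.45
eef_pos: [0.6042, -0.1137, 0.1464]
tool_rot: [0.878, 0.478, 0.0, 0.0]
ft_force: [0.7, 0.1, -0.9]
grip_width: 0.0225
grasp_force: 58.8
clock: 5.95
eef_pos: [0.6589, -0.1416, 0.1454]
tool_rot: [0.746, 0.666, -0.001, -0.001]
ft_force: [0.5, 0.1, -1.3]
grip_width: 0.0224
grasp_force: 58.9
t 6.0 tcp [ 658.9 -141.6  145.4] yaw 83.5 tilt 0.1 w 22.4 gf 58.9 F [ 0.5  0.1 -1.3]
gouge 0.64 [321.2, 250.4] [ 659.2 -115.9  189.    25.    84.9  660.8 -112.5]
tray 0.58 [334.0, 156.9] [ 689.7 -106.7  200.1   41.5   83.8  663.5  -82.5]
base 0.35 [377.4, 210.2] [ 534.8 -226.5   95.7   49.4   -1.   532.4 -227.1]
tray 0.86 [320.6, 170.0] [667.9 -48.9 102.6  91.9  -6.1 664.5 -80.9]
```

View pics/w2.png

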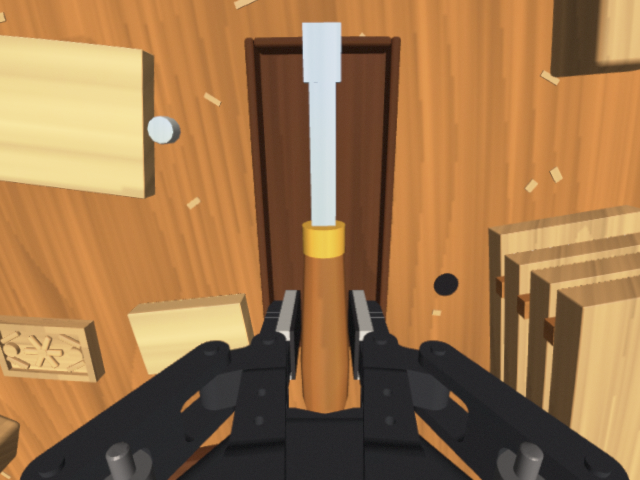

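The gouge is held centred over the tray, with the tray walls at columns 250-395. Lowering it.

```bash
python3 -m inch '[2,0,-35,0,0,0,20, 3,0,-65,0,0,0,20, 3,0,-85,0,0,0,20, 3,0,-97,0,0,0,20, 3,0,-104,0,0,0,20, 3,0,-108,0,0,0,20, 3,0,-110,0,0,0,20, 3,0,-110,0,0,0,20]'
python3 -m inch '[0,0,0,0,0,0,35, 0,0,0,0,0,0,45, 0,0,0,0,0,0,48, 0,0,0,0,0,0,48]'
python3 -m inch '[0,0,30,0,0,0,48, 0,0,70,0,0,0,48, -30,5,110,0,0,-0.1,70, -60,10,150,0,0,-0.2,100, -90,20,180,0,0,-0.32,100, -120,40,200,0,0,-0.44,100, -150,60,210,0,0,-0.56,100, -170,80,220,0,0,-0.68,100]'
python3 - <<'E'
from h import *
print(tool())
C,_=snap("wrist","w3")
for n,z in [("gouge",.02),("gouge_grip",.018),("base",.018),("tray",.03),("caul",.02),("panel1",.014)]:
    for d in bot.silhouettes("wrist",n): print(n,round(d["confidence"],2),d["uv"],rect(C,d["mask"],z))
E
```

```text
clock: 6.97
eef_pos: [0.6632, -0.1419, 0.0373]
tool_rot: [0.745, 0.667, 0.001, 0.001]
ft_force: [0.2, 1.2, -0.9]
grip_width: 0.0224
grasp_force: 59.1
clock: 7.3
eef_pos: [0.6629, -0.1419, 0.0373]
tool_rot: [0.745, 0.667, 0.0, 0.001]
ft_force: [0.2, -0.1, 0.5]
grip_width: 0.041
grasp_force: 0.0
clock: 7.97
eef_pos: [0.4916, -0.0624, 0.2582]
tool_rot: [0.926, 0.377, 0.001, 0.001]
ft_force: [0.2, 1.4, -0.4]
grip_width: 0.0853
grasp_force: 0.0
t 8.0 tcp [491.6 -62.4 258.2] yaw 44.3 tilt 0.2 w 85.3 gf 0.0 F [ 0.2  1.4 -0.4]
gouge 0.6 [483.9, 137.5] [ 661.8 -115.8  181.8   23.8   86.4  662.8 -122.8]
gouge_grip 0.67 [480.4, 138.6] [ 664.7 -115.4  183.5   25.6   84.5  663.5 -123. ]
base 0.81 [286.9, 199.1] [465.  -25.6 187.5 103.9 -14.2 467.6 -24.3]
tray 0.89 [461.2, 120.2] [ 655.9 -116.8  229.6  105.8   83.9  657.8 -105.9]
caul 0.92 [497.9, 474.3] [ 387.1 -536.5   69.5   41.6  -49.1  382.2 -537.5]
caul 0.58 [438.0, 271.4] [ 5.314e+02 -2.154e+02  1.000e+02  7.310e+01  3.000e-01  5.345e+02
 -2.130e+02]
panel1 0.89 [76.6, 92.2] [395.4 206.1  98.9  68.1   7.9 397.6 206. ]
panel1 0.87 [356.3, 347.6] [ 382.6 -220.4   97.9   67.9   -8.5  384.  -220.1]
panel1 0.75 [300.2, 4.3] [614.6  91.4  27.6  12.  -46.  616.1  92.3]
panel1 0.67 [144.0, 3.0] [514.5 198.7  28.6  11.3 -47.8 515.3 200.4]
```

View pics/w3.png

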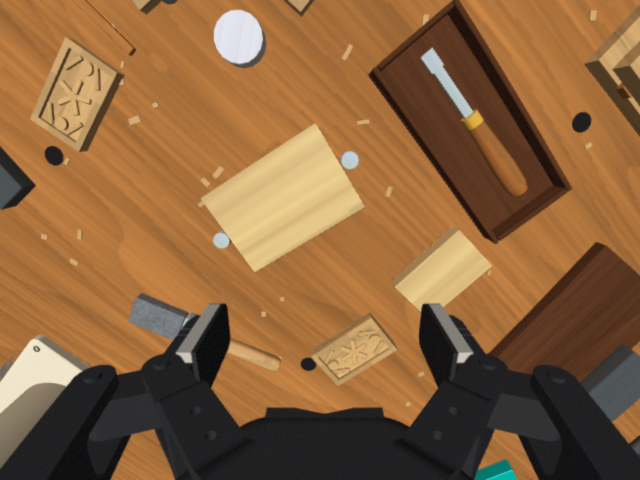

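The gouge lies in the tray with its blade at (435,65) and its handle at (505,165). The base is bare, with its centre near (285,198). Next I fit box models to the masks so I get precise poses.

```bash
cat >> h.py <<'E'
from scipy.optimize import minimize
def fit(C,mask,size,z0,open_=0):
    """box pose x,y,yaw(deg) [mm] whose outline best covers the mask; returns pose and IoU"""
    L,W,H=size; K,D,T=C; V=np.linalg.inv(T); rv=cv2.Rodrigues(V[:3,:3])[0]
    m=mask.astype(np.uint8)
    if open_: m=cv2.morphologyEx(m,cv2.MORPH_OPEN,np.ones((open_,open_),np.uint8))
    x,y,_,_,a=rect(C,m>0,(z0+H)/1000)[:5]
    S=np.array([[i,j,k] for i in(-L/2,L/2) for j in(-W/2,W/2) for k in(z0,z0+H)])
    def f(p):
        P=(R.from_euler("z",p[2],degrees=True).apply(S)+[p[0],p[1],0])/1000
        q=cv2.projectPoints(P,rv,V[:3,3],K,D)[0]
        h=cv2.convexHull(np.float32(q))
        b=np.zeros(m.shape,np.uint8); cv2.fillConvexPoly(b,np.int32(np.round(h*16)),1,shift=4)
        return 1-(b&m).sum()/max((b|m).sum(),1)
    best=min((minimize(f,[x,y,a+da],method="Nelder-Mead",options=dict(initial_simplex=[[x,y,a+da],[x+5,y,a+da],[x,y+5,a+da],[x,y,a+da+5]])) for da in(0,90)),key=lambda r:r.fun)
    return np.round([best.x[0],best.x[1],(best.x[2]+90)%180-90,1-best.fun],2)
def find(c,n,size,z0,open_=0,conf=.4,C=None):
    C=C or snap(c)[0]; out=[]
    for d in bot.silhouettes(c,n):
        if d["confidence"]>conf: r=fit(C,d["mask"],size,z0,open_); out.append(r); print(c,n,np.round(d["uv"]),round(d["confidence"],2),r)
    return out
E
python3 - <<'E'
from h import *
for c in("wrist","top"):
    C=snap(c)[0]
    find(c,"base",(150,104,18),0,25 if c=="wrist" else 11,C=C)
    find(c,"panel1",(96,60,14),0,C=C)
    find(c,"caul",(100,64,20),0,C=C)
E
```

```text
wrist base [282. 199.] 0.93 [464.3  -25.78 -13.58   0.93]
wrist panel1 [355. 351.] 0.98 [ 380.62 -224.37   -9.15    0.94]
wrist panel1 [76. 91.] 0.96 [394.16 209.01   7.77   0.97]
wrist panel1 [299.   4.] 0.8 [659.66 118.86   1.15   0.95]
wrist panel1 [148.   4.] 0.49 [547.21 243.37  75.91   0.95]
wrist caul [499. 475.] 0.88 [ 358.01 -595.48   76.34    0.89]
wrist caul [439. 275.] 0.73 [ 5.3137e+02 -2.2014e+02  3.8000e-01  9.2000e-01]Traceback (most recent call last):
  File "<stdin>", line 4, in <module>
  File "h.py", line 49, in find
    if d["confidence"]>conf: r=fit(C,d["mask"],size,z0,open_); out.append(r); print(c,n,np.round(d["uv"]),round(d["confidence"],2),r)
                               ~~~^^^^^^^^^^^^^^^^^^^^^^^^^^^
  File "h.py", line 36, in fit
    x,y,_,_,a=rect(C,m>0,(z0+H)/1000)[:5]
              ~~~~^^^^^^^^^^^^^^^^^^^
  File "h.py", line 17, in rect
    ct=max(cs,key=cv2.contourArea)[:,0]
       ~~~^^^^^^^^^^^^^^^^^^^^^^^^
ValueError: max() iterable argument is empty
```

```bash
python3 -m inch '[-14,-20,-10,0,0,-0.12,100, -28,-40,-30,0,0,-0.24,100, -42,-60,-50,0,0,-0.36,100, -56,-80,-75,0,0,-0.48,100, -70,-101,-100,0,0,-0.6,100, -84,-122,-125,0,0,-0.72,100, -98,-142,-150,0,0,-0.84,100, -111,-162,-170,0,0,-0.933,100]'
python3 -m inch '[0,0,0,0,0,0,100, 0,0,0,0,0,0,100]'
python3 - <<'E'
from h import *
print(tool())
find("wrist","panel1",(96,60,14),0)
E
```

```text
clock: 9.28
eef_pos: [0.3804, -0.2248, 0.0843]
tool_rot: [0.997, -0.079, -0.001, -0.0]
ft_force: [0.3, -0.6, -1.0]
grip_width: 0.0854
grasp_force: 0.0
clock: 9.45
eef_pos: [0.3804, -0.2245, 0.0848]
tool_rot: [0.997, -0.077, -0.002, -0.001]
ft_force: [0.0, 0.4, -0.5]
grip_width: 0.0855
grasp_force: 0.0
t 9.4 tcp [ 380.4 -224.5   84.8] yaw -8.8 tilt 0.2 w 85.5 gf 0.0 F [ 0.   0.4 -0.5]
wrist panel1 [326. 256.] 0.94 [ 379.96 -224.65   -8.68    0.97]
```

```bash
python3 -m inch '[0,0,-25,0,0,0,100, 0,0,-45,0,0,0,100, 0,0,-57,0,0,0,100, 0,0,-63,0,0,0,100, 0,0,-66,0,0,0,100, 0,0,-66.5,0,0,0,100]'
python3 -m inch '[0,0,0,0,0,0,60, 0,0,0,0,0,0,55, 0,0,0,0,0,0,55, 0,0,0,0,0,0,55, 0,0,0,0,0,0,55, 0,0,0,0,0,0,55]'
python3 -m inch '[0,0,10,0,0,0,55, 0,0,30,0,0,0,55, 0,0,60,0,0,0,55, 0,0,90,0,0,0,55, 0,0,90,0,0,0,55]'
```

```text
clock: 10.05
eef_pos: [0.3828, -0.224, 0.02]
tool_rot: [0.997, -0.075, 0.001, 0.0]
ft_force: [-0.2, -0.3, -0.1]
grip_width: 0.0853
grasp_force: 0.0
clock: 10.55
eef_pos: [0.3829, -0.2246, 0.0209]
tool_rot: [0.997, -0.076, 0.001, 0.0]
ft_force: [-0.1, 1.4, 5.6]
grip_width: 0.0583
grasp_force: 64.5
clock: 10.97
eef_pos: [0.3854, -0.2263, 0.1153]
tool_rot: [0.997, -0.076, 0.005, 0.002]
ft_force: [1.0, -1.1, -0.8]
grip_width: 0.0584
grasp_force: 64.5
```

```bash
python3 -m inch '[15,36,0,0,0,-0.03,55, 32,76,0,0,0,-0.085,55, 50,116,0,0,0,-0.085,55, 66,156,0,0,0,-0.085,55, 80,186,0,0,0,-0.085,55, 84,199,0,0,0,-0.085,55, 84,199,0,0,0,-0.085,55, 84,199,0,0,0,-0.085,55]'
python3 - <<'E'
from h import *
print(tool()); C=snap("wrist","w4")[0]
find("wrist","panel1",(96,60,14),95,C=C)
find("wrist","base",(150,104,18),0,C=C)
E
```

```text
clock: 11.63
eef_pos: [0.4559, -0.0773, 0.1094]
tool_rot: [0.996, -0.093, 0.001, -0.016]
ft_force: [-0.2, -0.6, -1.2]
grip_width: 0.0585
grasp_force: 64.6
t 11.6 tcp [455.9 -77.3 109.4] yaw -10.7 tilt 1.8 w 58.5 gf 64.6 F [-0.2 -0.6 -1.2]
wrist panel1 [325. 304.] 0.96 [455.39 -77.33  -8.98   0.88]
wrist panel1 [ 29. 375.] 0.93 [452.48 113.67 -81.43   0.87]
wrist panel1 [11. 45.] 0.89 [606.77  61.25 -86.4    0.99]
wrist panel1 [623. 425.] 0.47 [ 361.55 -262.22   58.48    0.9 ]
```

```bash
python3 -m inch '[0,0,0,0,0,0,55, 0,0,0,0,0,0,55]'
python3 - <<'E'
from h import *
print(tool(), np.round(bot.get_obs()["joint_pos"],2), np.round(bot.get_obs()["joint_vel"],2))
E
```

```text
clock: 11.95
eef_pos: [0.4557, -0.0773, 0.1095]
tool_rot: [0.996, -0.093, 0.001, -0.016]
ft_force: [0.3, 0.4, 0.5]
grip_width: 0.0583
grasp_force: 64.6
t 11.9 tcp [455.7 -77.3 109.5] yaw -10.7 tilt 1.8 w 58.3 gf 64.6 F [0.3 0.4 0.5] [-0.19  0.29 -0.33  0.95  0.03  3.14] [ 0. -0.  0. -0. -0.  0.]
```

Joint 6 hit its limit, so I need the half-turn orientation. Rotating by +π here.

```bash
python3 -m inch '[0,8,2,0,0,0.12,55, 2,16,4,0,0,0.24,55, 4,24,6,0,0,0.36,55, 5,32,8,0,0,0.48,55, 6,40,10,0,0,0.6,55, 7,46,10,0,0,0.72,55, 8,51,10,0,0,0.84,55, 8,51,10,0,0,0.96,55]'
python3 -m inch '[0,0,0,0,0,0.12,55, 0,0,0,0,0,0.24,55, 0,0,0,0,0,0.36,55, 0,0,0,0,0,0.48,55, 0,0,0,0,0,0.6,55, 0,0,0,0,0,0.72,55, 0,0,0,0,0,0.84,55, 0,0,0,0,0,0.96,55]'
python3 -m inch '[0,0,0,0,0,0.12,55, 0,0,0,0,0,0.24,55, 0,0,0,0,0,0.36,55, 0,0,0,0,0,0.48,55, 0,0,0,0,0,0.6,55, 0,0,0,0,0,0.72,55, 0,0,0,0,0,0.84,55, 0,0,0,0,0,0.96,55]'
cat >> h.py <<'E'
def delta(x,y,yaw,z=None):
    """command shift (mm) and turn (rad) from the measured pose to tool down at x,y,yaw(deg)"""
    o=bot.get_obs(); p=np.array(o["eef_pos"])*1000
    q=R.from_euler("z",yaw,degrees=True)*R.from_matrix(np.diag([1,-1,-1]))
    rv=(q*R.from_quat(o["tool_rot"]).inv()).as_rotvec()
    print("delta",np.round([x-p[0],y-p[1],(z-p[2]) if z is not None else 0],1),np.round(rv,3))
E
python3 - <<'E'
from h import *
print(tool()); delta(464.3,-25.8,166.4,120); C=snap("wrist","w5")[0]
find("wrist","panel1",(96,60,14),98,C=C)
find("wrist","base",(150,104,18),0,C=C,conf=.2)
E
```

```text
clock: 12.62
eef_pos: [0.4641, -0.0252, 0.1197]
tool_rot: [0.925, 0.381, -0.006, -0.015]
ft_force: [0.3, 0.7, -0.3]
grip_width: 0.0582
grasp_force: 64.6
clock: 13.28
eef_pos: [0.4639, -0.026, 0.1196]
tool_rot: [0.645, 0.764, -0.013, -0.01]
ft_force: [0.1, 0.2, -0.4]
grip_width: 0.0586
grasp_force: 64.6
clock: 13.95
eef_pos: [0.4639, -0.026, 0.1196]
tool_rot: [0.219, 0.976, -0.016, -0.003]
ft_force: [0.1, -0.9, -0.8]
grip_width: 0.0583
grasp_force: 64.6
t 13.9 tcp [463.9 -26.  119.6] yaw 154.7 tilt 1.8 w 58.3 gf 64.6 F [ 0.1 -0.9 -0.8]
delta [0.4 0.2 0.4] [ 0.031 -0.01   0.204]
wrist panel1 [612.  37.] 0.82 [372.08 139.13   6.17   0.98]
wrist panel1 [584. 370.] 0.66 [562.13 103.53  33.39   0.57]
wrist panel1 [326. 303.] 0.57 [463.27 -27.21 -24.87   0.97]
wrist base [326. 180.] 0.95 [ 4.4837e+02 -2.0660e+01 -1.4710e+01  3.7000e-01]
```

View pics/w5.png

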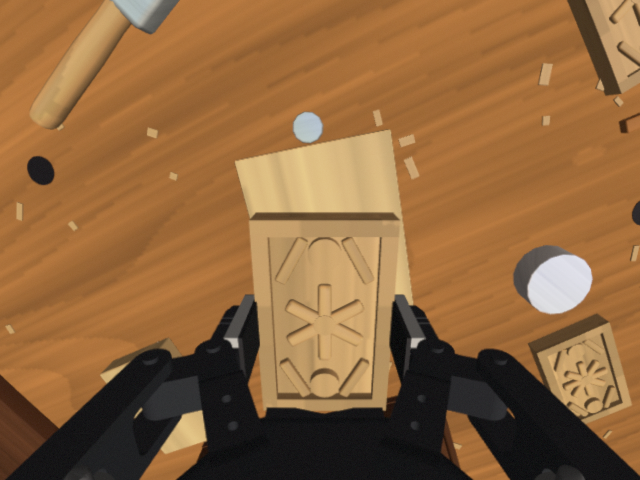

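The panel is held face up and centred between the fingers at (325,310), with the base below it. I straighten it and lower it.

```bash
python3 -m inch '[1,1,-20,0.031,-0.01,0.12,55, 1,1,-40,0.031,-0.01,0.204,55, 1,1,-55,0.031,-0.01,0.204,55, 1,1,-66,0.031,-0.01,0.204,55, 1,1,-73,0.031,-0.01,0.204,55, 1,1,-73,0.031,-0.01,0.204,55]'
python3 - <<'E'
from h import *
print(tool()); delta(464.8,-25.2,166.4,39.5)
E
```

```text
clock: 14.6
eef_pos: [0.4639, -0.0248, 0.0452]
tool_rot: [0.122, 0.993, 0.0, -0.002]
ft_force: [0.1, 0.1, -0.4]
grip_width: 0.0584
grasp_force: 64.6
t 14.6 tcp [463.9 -24.8  45.2] yaw 166.0 tilt 0.2 w 58.4 gf 64.6 F [ 0.1  0.1 -0.4]
delta [ 0.9 -0.4 -5.7] [-0.001 -0.003  0.007]
```

```bash
python3 -m inch '[0,0,-2,0,0,0,55, 0,0,-4,0,0,0,55, 0,0,-5,0,0,0,55, 0,0,-5,0,0,0,55]'
python3 -m inch '[0,0,0,0,0,0,80, 0,0,0,0,0,0,100, 0,0,0,0,0,0,100, 0,0,0,0,0,0,100, 0,0,20,0,0,0,100, 0,0,60,0,0,0,100, 0,0,100,0,0,0,100, 0,0,140,0,0,0,100]'
python3 -m inch '[0,0,40,0,0,0,100, 0,0,80,0,0,0,100, 0,0,100,0,0,0,100, 0,0,100,0,0,0,100]'
python3 - <<'E'
from h import *
print(tool()); C=snap("wrist","w6")[0]
find("wrist","panel1",(96,60,14),18,C=C)
find("wrist","panel1",(96,60,14),0,C=C)
find("wrist","base",(150,104,18),0,25,C=C,conf=.2)
E
```

```text
clock: 14.93
eef_pos: [0.4654, -0.0247, 0.042]
tool_rot: [0.121, 0.993, 0.0, 0.0]
ft_force: [0.5, -0.2, -0.5]
grip_width: 0.0581
grasp_force: 64.6
clock: 15.6
eef_pos: [0.4643, -0.0246, 0.1829]
tool_rot: [0.121, 0.993, 0.0, -0.001]
ft_force: [2.1, -1.0, 0.4]
grip_width: 0.0855
grasp_force: 0.0
clock: 15.93
eef_pos: [0.4678, -0.0248, 0.2875]
tool_rot: [0.121, 0.993, 0.001, 0.006]
ft_force: [0.1, -0.1, 0.3]
grip_width: 0.0856
grasp_force: 0.0
t 15.9 tcp [467.8 -24.8 287.5] yaw 166.1 tilt 0.6 w 85.6 gf 0.0 F [ 0.1 -0.1  0.3]
wrist panel1 [462. 299.] 0.92 [646.94 115.91   8.42   0.67]
wrist panel1 [532. 223.] 0.74 [552.87 212.13 -12.95   0.88]
wrist panel1 [514.  84.] 0.72 [395.24 200.38   7.82   0.9 ]
wrist panel1 [325. 201.] 0.66 [464.83 -25.24 -13.67   0.97]
wrist panel1 [462. 299.] 0.92 [658.22 120.6    3.61   0.72]
wrist panel1 [532. 223.] 0.74 [558.99 222.98 -12.03   0.96]
wrist panel1 [514.  84.] 0.72 [393.16 208.98   8.41   0.97]
wrist panel1 [325. 201.] 0.66 [467.94 -26.47 -13.85   0.95]Traceback (most recent call last):
  File "<stdin>", line 5, in <module>
  File "h.py", line 49, in find
    if d["confidence"]>conf: r=fit(C,d["mask"],size,z0,open_); out.append(r); print(c,n,np.round(d["uv"]),round(d["confidence"],2),r)
                               ~~~^^^^^^^^^^^^^^^^^^^^^^^^^^^
  File "h.py", line 36, in fit
    x,y,_,_,a=rect(C,m>0,(z0+H)/1000)[:5]
              ~~~~^^^^^^^^^^^^^^^^^^^
  File "h.py", line 17, in rect
    ct=max(cs,key=cv2.contourArea)[:,0]
       ~~~^^^^^^^^^^^^^^^^^^^^^^^^
ValueError: max() iterable argument is empty
```

View pics/w6.png

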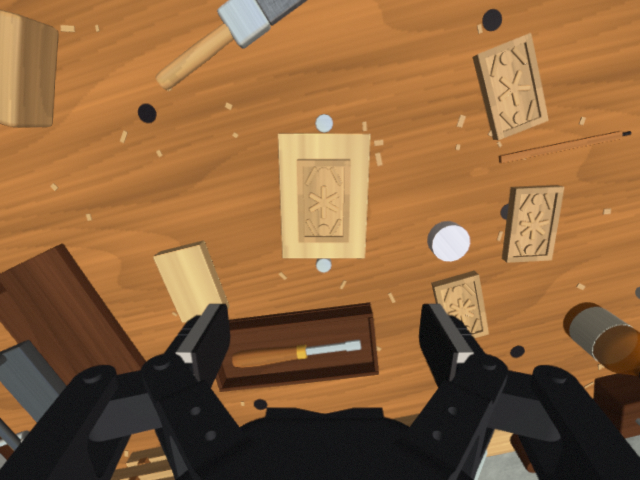

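The first panel sits centred on the base: panel centre (324,200) against base centre (324,196). Next is the panel at (393.5,209), yaw 8.2°, which I approach at yaw 188°.

```bash
python3 -m inch '[-12,36,-15,0,0,0.06,100, -24,73,-40,0,0,0.12,100, -36,110,-65,0,0,0.18,100, -48,146,-90,0,0,0.24,100, -60,182,-120,0,0,0.3,100, -68,212,-150,0,0,0.35,100, -74,234,-180,0,0,0.385,100, -74,234,-200,0,0,0.385,100]'
python3 -m inch '[0,0,0,0,0,0,100, 0,0,0,0,0,0,100]'
python3 - <<'E'
from h import *
print(tool()); r=find("wrist","panel1",(96,60,14),0)
for q in r: delta(q[0],q[1],q[2]+180,20)
E
```

```text
clock: 16.8
eef_pos: [0.3889, 0.2116, 0.0792]
tool_rot: [-0.074, 0.997, 0.0, -0.001]
ft_force: [0.7, -0.4, -1.3]
grip_width: 0.0855
grasp_force: 0.0
clock: 16.97
eef_pos: [0.3878, 0.2083, 0.0787]
tool_rot: [-0.072, 0.997, -0.002, -0.004]
ft_force: [0.0, -0.1, 0.8]
grip_width: 0.0855
grasp_force: 0.0
t 17.0 tcp [387.8 208.3  78.7] yaw -171.7 tilt 0.5 w 85.5 gf 0.0 F [ 0.  -0.1  0.8]
wrist panel1 [  6. 331.] 0.65 [477.03 -43.52 -13.63   0.94]
wrist panel1 [329. 272.] 0.64 [393.7  209.75   8.09   0.98]
delta [  85.9 -252.4  -61.7] [ 0.    -0.001 -0.38 ]
delta [  2.5   0.9 -61.7] [ 0.    -0.001 -0.001]
```

```bash
python3 -m inch '[2,1,-20,0,0,0,100, 3,1,-38,0,0,0,100, 3,1,-50,0,0,0,100, 3,1,-56,0,0,0,100, 3,1,-60,0,0,0,100, 3,1,-60,0,0,0,100]'
python3 -m inch '[0,0,0,0,0,0,60, 0,0,0,0,0,0,55, 0,0,0,0,0,0,55, 0,0,0,0,0,0,55, 0,0,0,0,0,0,55, 0,0,0,0,0,0,55]'
python3 -m inch '[0,0,10,0,0,0,55, 0,0,30,0,0,0,55, 0,0,60,0,0,0,55, 0,0,90,0,0,0,55, 0,0,90,0,0,0,55]'
python3 -m inch '[12,-40,0,0,0,-0.06,55, 24,-80,0,0,0,-0.12,55, 36,-115,0,0,0,-0.18,55, 48,-150,0,0,0,-0.24,55, 58,-190,0,0,0,-0.32,55, 66,-220,0,0,0,-0.379,55, 71,-235,0,0,0,-0.379,55, 71,-235,0,0,0,-0.379,55]'
python3 - <<'E'
from h import *
print(tool()); r=find("wrist","panel1",(96,60,14),90)
delta(465,-25,166.4,56)
E
```

```text
clock: 17.57
eef_pos: [0.3948, 0.21, 0.0221]
tool_rot: [-0.07, 0.998, 0.0, 0.0]
ft_force: [-0.0, 0.5, -0.0]
grip_width: 0.0857
grasp_force: 0.0
clock: 18.07
eef_pos: [0.3951, 0.2107, 0.023]
tool_rot: [-0.071, 0.997, 0.001, 0.001]
ft_force: [-1.2, -0.3, 5.8]
grip_width: 0.0582
grasp_force: 63.9
clock: 18.48
eef_pos: [0.3977, 0.2124, 0.1174]
tool_rot: [-0.071, 0.997, 0.002, 0.005]
ft_force: [0.8, -0.3, -0.3]
grip_width: 0.0579
grasp_force: 64.7
clock: 19.15
eef_pos: [0.4662, -0.0278, 0.1117]
tool_rot: [0.121, 0.993, -0.0, 0.001]
ft_force: [-0.3, 0.1, -0.0]
grip_width: 0.058
grasp_force: 64.7
t 19.1 tcp [466.2 -27.8 111.7] yaw 166.1 tilt 0.1 w 58.0 gf 64.7 F [-0.3  0.1 -0. ]
wrist panel1 [559. 375.] 0.96 [ 5.2981e+02  1.2464e+02 -6.0530e+01  1.6000e-01]
wrist panel1 [325. 298.] 0.79 [463.76 -28.13 -13.8    0.96]
wrist panel1 [630. 306.] 0.76 [476.38 148.67 -12.36   0.92]
delta [  0.1   0.  -55.4] [-0.001 -0.     0.001]
```

```bash
python3 -m inch '[2,0,-20,0,0,0,55, 2,0,-36,0,0,0,55, 2,0,-46,0,0,0,55, 2,0,-52,0,0,0,55, 2,0,-55,0,0,0,55, 2,0,-56,0,0,0,55, 2,0,-56,0,0,0,55]'
python3 -m inch '[0,0,0,0,0,0,80, 0,0,0,0,0,0,100, 0,0,0,0,0,0,100, 0,0,0,0,0,0,100, 0,0,20,0,0,0,100, 0,0,60,0,0,0,100, 0,0,100,0,0,0,100, 0,0,140,0,0,0,100]'
python3 -m inch '[20,20,30,0,0,0,100, 50,50,50,0,0,0,100, 50,50,50,0,0,0,100, 50,50,50,0,0,0,100]'
python3 - <<'E'
from h import *
print(tool()); C=snap("wrist")[0]
r=find("wrist","panel1",(96,60,14),0,C=C)
find("wrist","panel1",(96,60,14),32,C=C)
for q in r: delta(q[0],q[1],q[2]+180,85)
E
```

```text
clock: 19.83
eef_pos: [0.4672, -0.0241, 0.0558]
tool_rot: [0.118, 0.993, 0.0, 0.0]
ft_force: [0.4, 0.8, -0.7]
grip_width: 0.0583
grasp_force: 64.7
clock: 20.5
eef_pos: [0.4664, -0.0247, 0.197]
tool_rot: [0.118, 0.993, 0.0, -0.001]
ft_force: [1.1, 0.4, -0.4]
grip_width: 0.0854
grasp_force: 0.0
clock: 20.83
eef_pos: [0.5192, 0.0266, 0.2472]
tool_rot: [0.117, 0.993, 0.001, 0.002]
ft_force: [-0.2, -0.3, -0.9]
grip_width: 0.0855
grasp_force: 0.0
t 20.8 tcp [519.2  26.6 247.2] yaw 166.6 tilt 0.3 w 85.5 gf 0.0 F [-0.2 -0.3 -0.9]
wrist panel1 [263. 173.] 0.83 [463.99 -30.5  -13.31   0.87]
wrist panel1 [507. 203.] 0.7 [559.49 223.05 -12.06   0.96]
wrist panel1 [594. 338.] 0.7 [7.7260e+02 3.3897e+02 4.1770e+01 6.1000e-01]
wrist panel1 [263. 173.] 0.83 [465.37 -24.65 -13.34   0.97]
wrist panel1 [507. 203.] 0.7 [552.15 205.5  -13.36   0.81]
wrist panel1 [594. 338.] 0.7 [7.3653e+02 3.0535e+02 4.1850e+01 7.1000e-01]
delta [ -51.6  -55.3 -159.2] [ 0.    -0.004  0.005]
delta [  43.9  198.2 -159.2] [ 0.    -0.004  0.027]
delta [ 257.   314.1 -159.2] [ 0.002 -0.003  0.966]
```

```bash
python3 -m inch '[8,38,-10,0,0,0.027,100, 16,76,-30,0,0,0.027,100, 25,114,-55,0,0,0.027,100, 34,150,-85,0,0,0.027,100, 40,182,-120,0,0,0.027,100, 44,198,-150,0,0,0.027,100, 44,198,-165,0,0,0.027,100, 44,198,-165,0,0,0.027,100]'
python3 -m inch '[0,0,0,0,0,0,100, 0,0,0,0,0,0,100]'
python3 - <<'E'
from h import *
print(tool()); r=find("wrist","panel1",(96,60,14),0)
for q in r: delta(q[0],q[1],q[2]+180,21)
E
```

```text
clock: 21.65
eef_pos: [0.5556, 0.2222, 0.073]
tool_rot: [0.104, 0.995, -0.003, -0.006]
ft_force: [-1.0, -0.7, 0.2]
grip_width: 0.0853
grasp_force: 0.0
clock: 21.82
eef_pos: [0.5611, 0.222, 0.0814]
tool_rot: [0.105, 0.994, -0.0, -0.0]
ft_force: [-0.2, -0.6, 0.5]
grip_width: 0.0853
grasp_force: 0.0
t 21.8 tcp [561.1 222.   81.4] yaw 167.9 tilt 0.0 w 85.3 gf 0.0 F [-0.2 -0.6  0.5]
wrist panel1 [328. 259.] 0.85 [559.69 224.26 -11.44   0.98]
wrist panel1 [235. 390.] 0.64 [ 6.6291e+02  1.3686e+02 -3.7610e+01  2.7000e-01]
delta [ -2.6   1.9 -61.9] [-0.002  0.003  0.012]
delta [100.6 -85.5 -61.9] [-0.001  0.003 -0.445]
```

```bash
python3 -m inch '[-2,2,-20,0,0,0.012,100, -2,2,-38,0,0,0.012,100, -2,2,-50,0,0,0.012,100, -2,2,-56,0,0,0.012,100, -2,2,-61,0,0,0.012,100, -2,2,-61,0,0,0.012,100]'
python3 -m inch '[0,0,0,0,0,0,60, 0,0,0,0,0,0,55, 0,0,0,0,0,0,55, 0,0,0,0,0,0,55, 0,0,0,0,0,0,55, 0,0,0,0,0,0,55]'
python3 -m inch '[0,0,10,0,0,0,55, 0,0,30,0,0,0,55, 0,0,60,0,0,0,55, 0,0,90,0,0,0,55, 0,0,100,0,0,0,55]'
python3 -m inch '[-14,-36,0,0,0,0,55, -28,-72,0,0,0,-0.038,55, -42,-108,0,0,0,-0.038,55, -56,-144,0,0,0,-0.038,55, -70,-180,0,0,0,-0.038,55, -82,-216,0,0,0,-0.038,55, -91,-240,0,0,0,-0.038,55, -95,-249,0,0,0,-0.038,55]'
python3 -m inch '[0,0,0,0,0,0,55, 0,0,0,0,0,0,55]'
python3 - <<'E'
from h import *
print(tool()); r=find("wrist","panel1",(96,60,14),100,conf=.2)
delta(465,-25,166.4,69)
E
```

```text
clock: 22.42
eef_pos: [0.5594, 0.2249, 0.0201]
tool_rot: [0.099, 0.995, 0.0, 0.0]
ft_force: [0.4, 0.5, 0.2]
grip_width: 0.0855
grasp_force: 0.0
clock: 22.92
eef_pos: [0.5603, 0.2258, 0.0213]
tool_rot: [0.099, 0.995, 0.001, 0.001]
ft_force: [0.3, 0.6, 5.9]
grip_width: 0.0587
grasp_force: 65.7
clock: 23.33
eef_pos: [0.5612, 0.2263, 0.1248]
tool_rot: [0.099, 0.995, 0.002, 0.003]
ft_force: [1.7, -0.1, -0.4]
grip_width: 0.0584
grasp_force: 65.0
clock: 24.0
eef_pos: [0.4619, -0.0265, 0.1194]
tool_rot: [0.119, 0.993, -0.0, -0.001]
ft_force: [-1.4, 0.3, -0.6]
grip_width: 0.0581
grasp_force: 64.9
clock: 24.17
eef_pos: [0.4643, -0.0235, 0.1197]
tool_rot: [0.118, 0.993, 0.001, 0.0]
ft_force: [-0.2, -0.4, -0.8]
grip_width: 0.0583
grasp_force: 64.9
t 24.2 tcp [464.3 -23.5 119.7] yaw 166.4 tilt 0.1 w 58.3 gf 64.9 F [-0.2 -0.4 -0.8]
wrist panel1 [324. 304.] 0.66 [464.02 -24.12 -13.64   0.94]
wrist panel1 [551. 372.] 0.62 [ 5.2676e+02  1.2493e+02 -6.7050e+01  1.0000e-01]
wrist panel1 [324. 200.] 0.58 [ 4.5164e+02 -3.2810e+01 -1.4220e+01  7.0000e-02]
delta [  0.2  -2.4 -50.6] [-0.001  0.    -0.003]
```

```bash
python3 -m inch '[1,-1,-20,0,0,0,55, 1,-1,-34,0,0,0,55, 1,-1,-43,0,0,0,55, 1,-1,-48,0,0,0,55, 1,-1,-51,0,0,0,55, 1,-1,-51.5,0,0,0,55, 1,-1,-51.5,0,0,0,55]'
python3 -m inch '[0,0,0,0,0,0,80, 0,0,0,0,0,0,100, 0,0,0,0,0,0,100, 0,0,0,0,0,0,100, 0,0,20,0,0,0,100, 0,0,60,0,0,0,100, 0,0,100,0,0,0,100, 0,0,130,0,0,0,100]'
python3 -m inch '[20,20,30,0,0,0,100, 50,50,50,0,0,0,100, 50,50,50,0,0,0,100, 50,50,50,0,0,0,100]'
python3 - <<'E'
from h import *
print(tool()); C=snap("wrist")[0]
find("wrist","panel1",(96,60,14),46,C=C)
C=snap("top")[0]
find("top","panel1",(96,60,14),0,C=C)
delta(661,120,184,85)
E
```

```text
clock: 24.85
eef_pos: [0.4655, -0.0244, 0.0683]
tool_rot: [0.117, 0.993, 0.0, 0.0]
ft_force: [-1.1, 0.3, -1.2]
grip_width: 0.0583
grasp_force: 64.9
clock: 25.52
eef_pos: [0.4656, -0.0248, 0.2011]
tool_rot: [0.118, 0.993, 0.0, 0.001]
ft_force: [2.0, -0.4, -0.6]
grip_width: 0.0852
grasp_force: 0.0
clock: 25.85
eef_pos: [0.5172, 0.0267, 0.2496]
tool_rot: [0.116, 0.993, 0.001, 0.002]
ft_force: [-1.0, 0.0, 0.4]
grip_width: 0.0851
grasp_force: 0.0
t 25.9 tcp [517.2  26.7 249.6] yaw 166.6 tilt 0.2 w 85.1 gf 0.0 F [-1.   0.   0.4]
wrist panel1 [417. 290.] 0.76 [6.3450e+02 1.1064e+02 9.2000e+00 5.5000e-01]
wrist panel1 [257. 176.] 0.73 [465.01 -25.31 -13.63   0.98]
wrist panel1 [295. 165.] 0.58 [ 4.7672e+02 -2.0600e+00 -2.2790e+01  2.0000e-02]
top panel1 [268. 170.] 0.97 [661.79 120.71   4.51   0.8 ]
top panel1 [318. 229.] 0.77 [465.1  -33.2   -0.7    0.66]
delta [ 147.5   95.4 -161.7] [ 0.001 -0.004  0.306]
```

```bash
python3 -m inch '[30,20,0,0,0,0.06,100, 60,40,-15,0,0,0.12,100, 90,58,-40,0,0,0.18,100, 115,75,-70,0,0,0.24,100, 135,88,-100,0,0,0.3,100, 147,95,-130,0,0,0.306,100, 147,95,-160,0,0,0.306,100, 147,95,-160,0,0,0.306,100]'
python3 -m inch '[0,0,0,0,0,0,100, 0,0,0,0,0,0,100, 0,0,0,0,0,0,100]'
python3 - <<'E'
from h import *
print(tool()); r=find("wrist","panel1",(96,60,14),0)
for q in r: delta(q[0],q[1],q[2]+180,21)
E
```

```text
clock: 26.72
eef_pos: [0.6563, 0.1188, 0.0786]
tool_rot: [-0.035, 0.999, -0.001, -0.008]
ft_force: [-1.7, -0.8, -1.8]
grip_width: 0.0855
grasp_force: 0.0
clock: 26.97
eef_pos: [0.6633, 0.1199, 0.0911]
tool_rot: [-0.035, 0.999, 0.0, 0.002]
ft_force: [-0.2, 0.5, 0.2]
grip_width: 0.0854
grasp_force: 0.0
t 27.0 tcp [663.3 119.9  91.1] yaw -176.0 tilt 0.2 w 85.4 gf 0.0 F [-0.2  0.5  0.2]
```

```bash
python3 - <<'E'
from h import *
print(tool()); r=find("wrist","panel1",(96,60,14),0,conf=.1)
r+=find("wrist","caul",(96,60,14),0,conf=.1)
for q in r: delta(q[0],q[1],q[2]+180,21)
E
```

```text
t 27.1 tcp [663.4 120.1  91.2] yaw -176.0 tilt 0.3 w 85.1 gf 0.0 F [-0.   0.4  0.1]
wrist panel1 [324. 247.] 0.9 [658.99 121.33   3.76   0.98]
wrist caul [ 74. 252.] 0.4 [ 6.674e+02 -3.447e+01 -5.280e+00  6.000e-01]
delta [ -3.5   1.  -68.5] [-0.001  0.002 -0.005]
delta [   4.9 -154.8  -68.5] [-0.001  0.002 -0.162]
```

```bash
python3 -m inch '[-3.5,1,-20,0,0,0,100, -3.5,1,-40,0,0,0,100, -3.5,1,-54,0,0,0,100, -3.5,1,-63,0,0,0,100, -3.5,1,-68,0,0,0,100, -3.5,1,-69,0,0,0,100, -3.5,1,-69,0,0,0,100]'
python3 -m inch '[0,0,0,0,0,0,60, 0,0,0,0,0,0,55, 0,0,0,0,0,0,55, 0,0,0,0,0,0,55, 0,0,0,0,0,0,55, 0,0,0,0,0,0,55]'
python3 -m inch '[0,0,10,0,0,0,55, 0,0,30,0,0,0,55, 0,0,60,0,0,0,55, 0,0,90,0,0,0,55, 0,0,110,0,0,0,55]'
python3 -m inch '[-30,-22,0,0,0,-0.06,55, -60,-45,0,0,0,-0.12,55, -90,-67,0,0,0,-0.18,55, -120,-90,0,0,0,-0.24,55, -150,-112,0,0,0,-0.3,55, -175,-132,0,0,0,-0.303,55, -190,-142,0,0,0,-0.303,55, -194,-146,0,0,0,-0.303,55]'
python3 -m inch '[0,0,0,0,0,0,55, 0,0,0,0,0,0,55, 0,0,0,0,0,0,55]'
python3 - <<'E'
from h import *
print(tool()); r=find("wrist","panel1",(96,60,14),110,conf=.2)
delta(465,-25,166.4,82)
E
```

```text
clock: 27.85
eef_pos: [0.6589, 0.1214, 0.0194]
tool_rot: [-0.035, 0.999, 0.0, 0.0]
ft_force: [0.2, 0.1, -0.3]
grip_width: 0.0857
grasp_force: 0.0
clock: 28.35
eef_pos: [0.6598, 0.1215, 0.0207]
tool_rot: [-0.035, 0.999, 0.0, 0.001]
ft_force: [0.1, -0.6, 5.4]
grip_width: 0.058
grasp_force: 66.2
clock: 28.77
eef_pos: [0.6591, 0.1215, 0.1322]
tool_rot: [-0.035, 0.999, 0.0, 0.001]
ft_force: [0.2, -0.6, 0.3]
grip_width: 0.0581
grasp_force: 65.5
clock: 29.43
eef_pos: [0.4609, -0.026, 0.1291]
tool_rot: [0.117, 0.993, -0.0, -0.002]
ft_force: [-0.4, -0.1, -0.9]
grip_width: 0.0584
grasp_force: 65.5
clock: 29.68
eef_pos: [0.466, -0.0242, 0.1294]
tool_rot: [0.116, 0.993, 0.0, 0.001]
ft_force: [0.4, -0.5, -0.0]
grip_width: 0.0583
grasp_force: 65.5
t 29.7 tcp [466.  -24.2 129.4] yaw 166.7 tilt 0.1 w 58.3 gf 65.5 F [ 0.4 -0.5 -0. ]
wrist panel1 [326. 184.] 0.83 [ 4.520e+02 -2.402e+01 -1.502e+01  1.000e-02]
wrist panel1 [323. 304.] 0.81 [465.08 -24.86 -14.15   0.95]
wrist panel1 [322. 199.] 0.67 [ 4.5489e+02 -2.3880e+01 -1.3180e+01  8.0000e-02]
wrist panel1 [328. 185.] 0.53 [ 4.5183e+02 -3.2600e+01 -1.3400e+01  1.0000e-02]
delta [ -0.7  -1.  -47.1] [-0.001  0.001 -0.006]
```

```bash
python3 -m inch '[0,-0.5,-18,0,0,0.004,55, 0,-0.5,-32,0,0,0.004,55, 0,-0.5,-40,0,0,0.004,55, 0,-0.5,-45,0,0,0.004,55, 0,-0.5,-47,0,0,0.004,55, 0,-0.5,-48,0,0,0.004,55, 0,-0.5,-48,0,0,0.004,55]'
python3 -m inch '[0,0,0,0,0,0,80, 0,0,0,0,0,0,100, 0,0,0,0,0,0,100, 0,0,0,0,0,0,100, 0,0,20,0,0,0,100, 0,0,60,0,0,0,100, 0,0,100,0,0,0,100, 0,0,130,0,0,0,100]'
python3 -m inch '[10,-30,20,0,0,0,100, 20,-60,30,0,0,0.04,100, 20,-60,30,0,0,0.04,100, 20,-60,30,0,0,0.04,100]'
python3 - <<'E'
from h import *
print(tool()); C=snap("wrist","w7")[0]
find("wrist","panel1",(96,60,14),60,C=C)
r=find("wrist","caul",(100,64,20),0,C=C)
for q in r: delta(q[0],q[1],q[2]+180,90)
C=snap("top")[0]
find("top","panel1",(96,60,14),0,C=C)
find("top","caul",(100,64,20),0,C=C)
E
```

```text
clock: 30.37
eef_pos: [0.465, -0.0251, 0.0813]
tool_rot: [0.114, 0.993, 0.0, 0.0]
ft_force: [0.2, -0.1, -0.6]
grip_width: 0.0583
grasp_force: 65.5
clock: 31.03
eef_pos: [0.4651, -0.0252, 0.2141]
tool_rot: [0.114, 0.993, 0.0, 0.001]
ft_force: [1.4, 0.0, -0.6]
grip_width: 0.0856
grasp_force: 0.0
clock: 31.37
eef_pos: [0.4852, -0.0863, 0.2419]
tool_rot: [0.096, 0.995, 0.0, 0.001]
ft_force: [-0.3, 0.6, -0.7]
grip_width: 0.0854
grasp_force: 0.0
t 31.4 tcp [485.2 -86.3 241.9] yaw 169.0 tilt 0.1 w 85.4 gf 0.0 F [-0.3  0.6 -0.7]
wrist panel1 [386. 187.] 0.87 [464.57 -26.34 -13.97   0.96]
wrist panel1 [352. 173.] 0.54 [ 4.5755e+02 -6.0010e+01 -1.9080e+01  1.0000e-02]
wrist caul [217. 269.] 0.79 [ 5.3046e+02 -2.2029e+02 -3.0000e-02  9.1000e-01]
delta [  46.9 -135.8 -150.1] [-0.001 -0.002  0.188]
top panel1 [308. 231.] 0.71 [ 4.636e+02 -1.720e+00 -1.200e+01  3.600e-01]
top panel1 [432. 193.] 0.42 [ 584.89 -416.38   12.79    0.79]
top caul [479. 265.] 0.91 [ 347.36 -569.04  -16.73    0.91]
top caul [374. 211.] 0.57 [ 533.32 -220.35   -0.84    0.96]
```

View pics/w7.png

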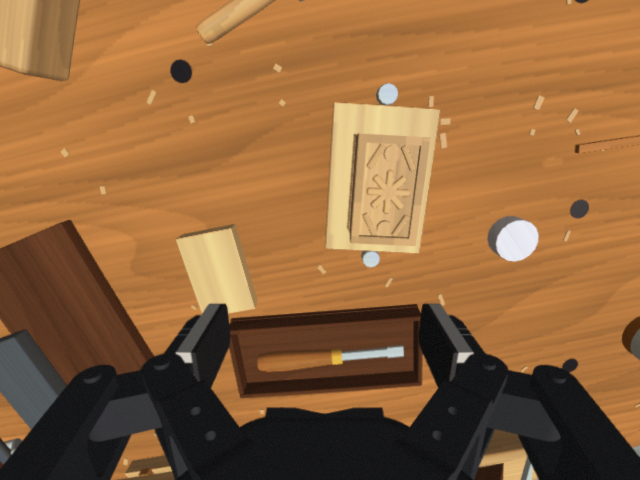

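The pile is square on the base at about (390,190), with the caul at (217,270). Picking the caul next.

```bash
python3 -m inch '[10,-30,0,0,0,0.06,100, 20,-60,-20,0,0,0.12,100, 31,-90,-50,0,0,0.188,100, 41,-118,-85,0,0,0.188,100, 47,-136,-120,0,0,0.188,100, 47,-136,-150,0,0,0.188,100, 47,-136,-155,0,0,0.188,100, 47,-136,-155,0,0,0.188,100]'
python3 -m inch '[0,0,0,0,0,0,100, 0,0,0,0,0,0,100, 0,0,0,0,0,0,100]'
python3 - <<'E'
from h import *
print(tool()); r=find("wrist","caul",(100,64,20),0,conf=.2)
for q in r: delta(q[0],q[1],q[2]+180,23)
E
```

```text
clock: 32.33
eef_pos: [0.5289, -0.2196, 0.083]
tool_rot: [0.0, 1.0, 0.002, -0.004]
ft_force: [-0.4, 0.3, -0.4]
grip_width: 0.0853
grasp_force: 0.0
clock: 32.58
eef_pos: [0.5334, -0.221, 0.0889]
tool_rot: [-0.0, 1.0, -0.001, 0.002]
ft_force: [0.5, -0.5, 1.0]
grip_width: 0.0856
grasp_force: 0.0
t 32.6 tcp [ 533.4 -221.    88.9] yaw -180.0 tilt 0.3 w 85.6 gf 0.0 F [ 0.5 -0.5  1. ]
wrist caul [324. 256.] 0.89 [ 5.3179e+02 -2.2005e+02  1.3000e-01  9.7000e-01]
delta [ -1.1   1.  -65.4] [0.001 0.003 0.002]
```

```bash
python3 -m inch '[-1,1,-20,0,0,0,100, -1,1,-38,0,0,0,100, -1,1,-52,0,0,0,100, -1,1,-61,0,0,0,100, -1,1,-66,0,0,0,100, -1,1,-66,0,0,0,100]'
python3 -m inch '[0,0,0,0,0,0,70, 0,0,0,0,0,0,60, 0,0,0,0,0,0,60, 0,0,0,0,0,0,60, 0,0,0,0,0,0,60, 0,0,0,0,0,0,60]'
python3 -m inch '[0,0,10,0,0,0,60, 0,0,30,0,0,0,60, 0,0,60,0,0,0,60, 0,0,95,0,0,0,60, 0,0,125,0,0,0,60, 0,0,125,0,0,0,60]'
python3 -m inch '[-12,36,0,0,0,-0.06,60, -24,72,0,0,0,-0.12,60, -36,108,0,0,0,-0.18,60, -48,142,0,0,0,-0.243,60, -58,170,0,0,0,-0.243,60, -64,188,0,0,0,-0.243,60, -67,195,0,0,0,-0.243,60, -67,195,0,0,0,-0.243,60]'
python3 -m inch '[0,0,0,0,0,0,60, 0,0,0,0,0,0,60, 0,0,0,0,0,0,60]'
python3 - <<'E'
from h import *
print(tool()); r=find("wrist","caul",(100,64,20),125,conf=.2)
delta(465,-25,166.2,98)
E
```

```text
clock: 33.18
eef_pos: [0.5303, -0.2199, 0.0197]
tool_rot: [0.0, 1.0, 0.0, -0.001]
ft_force: [-0.4, 0.5, 0.7]
grip_width: 0.0853
grasp_force: 0.0
clock: 33.68
eef_pos: [0.5317, -0.2207, 0.0216]
tool_rot: [0.0, 1.0, -0.0, 0.001]
ft_force: [-0.3, 0.7, 6.5]
grip_width: 0.0625
grasp_force: 67.6
clock: 34.18
eef_pos: [0.5342, -0.2217, 0.1526]
tool_rot: [0.0, 1.0, -0.002, 0.006]
ft_force: [1.7, -0.6, 0.2]
grip_width: 0.0627
grasp_force: 67.0
clock: 34.85
eef_pos: [0.4626, -0.0239, 0.1451]
tool_rot: [0.12, 0.993, 0.0, -0.0]
ft_force: [-0.2, -0.4, -0.4]
grip_width: 0.0625
grasp_force: 66.9
clock: 35.1
eef_pos: [0.4641, -0.0263, 0.145]
tool_rot: [0.122, 0.992, 0.0, 0.0]
ft_force: [0.2, 0.3, -1.2]
grip_width: 0.0623
grasp_force: 66.9
t 35.1 tcp [464.1 -26.3 145. ] yaw 165.9 tilt 0.0 w 62.3 gf 66.9 F [ 0.2  0.3 -1.2]
wrist caul [321. 303.] 0.92 [463.84 -26.79 -13.41   0.9 ]
wrist caul [327. 200.] 0.73 [ 4.5542e+02 -2.8150e+01 -1.3670e+01  5.0000e-02]
wrist caul [185. 442.] 0.35 [ 5.7032e+02 -1.2059e+02  3.3050e+01  2.9000e-01]
delta [  1.1   1.1 -47. ] [-0.    -0.     0.005]
```

```bash
python3 -m inch '[1,1.5,-18,0,0,0,60, 1,1.5,-32,0,0,0,60, 1,1.5,-40,0,0,0,60, 1,1.5,-45,0,0,0,60, 1,1.5,-48,0,0,0,60, 1,1.5,-49,0,0,0,60, 1,1.5,-49,0,0,0,60]'
python3 -m inch '[0,0,0,0,0,0,80, 0,0,0,0,0,0,100, 0,0,0,0,0,0,100, 0,0,0,0,0,0,100, 0,0,20,0,0,0,100, 0,0,60,0,0,0,100, 0,0,100,0,0,0,100, 0,0,140,0,0,0,100]'
python3 -m inch '[10,-20,40,0,0,0,100, 20,-50,70,0,0,0.04,100, 30,-85,100,0,0,0.04,100, 40,-120,120,0,0,0.04,100, 40,-120,120,0,0,0.04,100, 40,-120,120,0,0,0.04,100, 40,-120,120,0,0,0.04,100]'
python3 - <<'E'
from h import *
print(tool()); C=snap("wrist","w8")[0]
find("wrist","caul",(100,64,20),74,C=C)
find("wrist","panel1",(96,60,56),18,C=C)
find("wrist","rack",(150,260,16),0,C=C,conf=.2)
for n,z in [("weight_grip",.16),("hook_seat",.16),("weight",.1)]:
    print(n,[(np.round(d["uv"]),np.round(plane(C,d["uv"],z)*1000,1).tolist(),round(d["confidence"],2)) for d in bot.spot_point("wrist",n)][:3])
E
```

```text
clock: 35.78
eef_pos: [0.4648, -0.0238, 0.0963]
tool_rot: [0.122, 0.993, 0.0, 0.0]
ft_force: [0.8, 0.3, -1.0]
grip_width: 0.0627
grasp_force: 67.0
clock: 36.45
eef_pos: [0.4639, -0.0236, 0.2376]
tool_rot: [0.122, 0.993, 0.0, -0.001]
ft_force: [1.8, -0.3, -0.4]
grip_width: 0.0854
grasp_force: 0.0
clock: 37.03
eef_pos: [0.5045, -0.144, 0.3559]
tool_rot: [0.102, 0.995, 0.0, -0.0]
ft_force: [-0.6, 0.2, -0.0]
grip_width: 0.0851
grasp_force: 0.0
t 37.0 tcp [ 504.5 -144.   355.9] yaw 168.3 tilt 0.1 w 85.1 gf 0.0 F [-0.6  0.2 -0. ]
wrist caul [417. 149.] 0.84 [464.72 -24.96 -13.33   0.96]
wrist caul [ 20. 152.] 0.64 [ 347.48 -504.3   -17.37    0.83]
wrist caul [383. 173.] 0.49 [ 4.8844e+02 -9.4650e+01  4.4000e-01  1.0000e-02]
wrist panel1 [386. 146.] 0.6 [ 4.5955e+02 -8.0160e+01  1.2400e+00  4.0000e-02]
wrist panel1 [390. 145.] 0.5 [ 4.5928e+02 -7.8280e+01 -3.4900e+00  4.0000e-02]
wrist rack [100. 269.] 0.94 [ 5.3248e+02 -4.9379e+02  7.3300e+00  4.6000e-01]
wrist rack [350. 295.] 0.24 [ 7.3490e+02 -1.3394e+02 -6.4500e+00  9.0000e-02]
weight_grip [(array([113., 324.]), [[571.9, -398.7]], 0.61)]
hook_seat [(array([140., 301.]), [[551.4, -357.7]], 0.49)]
weight [(array([140., 296.]), [[569.0, -398.2]], 0.71)]
```

View pics/w8.png

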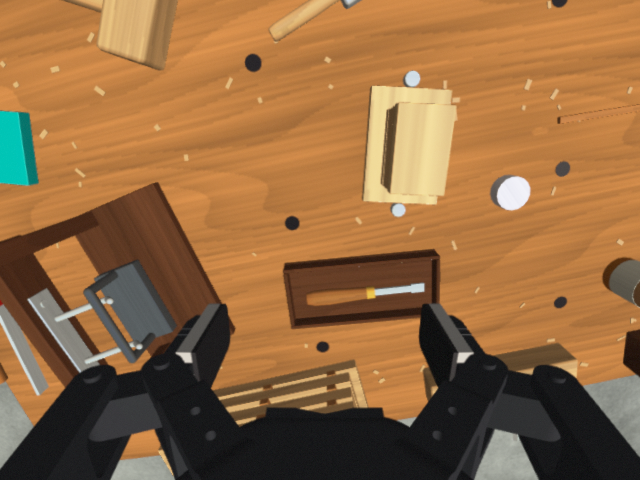

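The caul is square on the pile at (420,148). The weight hangs on the rack's prongs, its bar from (90,290) to (137,360). I get a closer look, triangulating the bar against the top camera.

```bash
python3 -m inch '[6,-38,0,0,0,0.06,60, 12,-76,0,0,0,0.12,60, 18,-114,-5,0,0,0.18,40, 24,-152,-15,0,0,0.24,40, 30,-190,-25,0,0,0.3,40, 36,-220,-36,0,0,0.36,40, 36,-231,-36,0,0,0.36,40, 36,-231,-36,0,0,0.36,40]'
python3 -m inch '[0,0,0,0,0,0,40, 0,0,0,0,0,0,40]'
python3 - <<'E'
from h import *
print(tool()); C=snap("wrist","w9")[0]; C2=snap("top")[0]; C3=snap("scene")[0]
for n,z in [("weight_grip",.16),("hook_seat",.16),("weight",.1)]:
    for cam_,CC in (("wrist",C),("top",C2),("scene",C3)):
        for d in bot.spot_point(cam_,n)[:2]: print(n,cam_,np.round(d["uv"]),[np.round(plane(CC,d["uv"],zz)*1000,1).tolist() for zz in(.10,.13,.16)],round(d["confidence"],2))
for d in bot.silhouettes("wrist","weight"): print(np.round(d["uv"]),d["confidence"],rect(C,d["mask"],.12))
E
```

```text
clock: 38.05
eef_pos: [0.5398, -0.3771, 0.317]
tool_rot: [-0.076, 0.997, 0.001, -0.002]
ft_force: [-0.5, 0.7, -0.3]
grip_width: 0.034
grasp_force: 0.0
clock: 38.22
eef_pos: [0.5408, -0.3734, 0.3207]
tool_rot: [-0.079, 0.997, 0.0, 0.0]
ft_force: [0.2, 0.1, 0.9]
grip_width: 0.034
grasp_force: 0.0
t 38.2 tcp [ 540.8 -373.4  320.7] yaw -171.0 tilt 0.0 w 34.0 gf 0.0 F [0.2 0.1 0.9]
weight_grip wrist [293. 258.] [[[594.2, -399.9]], [[582.5, -398.7]], [[570.8, -397.5]]] 0.74
weight_grip wrist [613. 190.] [[[465.6, -74.6]], [[465.2, -102.1]], [[464.9, -129.6]]] 0.31
weight_grip top [436. 195.] [[[570.9, -414.6]], [[568.0, -409.0]], [[565.1, -403.4]]] 0.69
weight_grip scene [215. 190.] [[[535.7, -447.8]], [[552.3, -420.6]], [[568.8, -393.3]]] 0.58
hook_seat top [434. 190.] [[[587.7, -410.2]], [[584.6, -404.7]], [[581.4, -399.2]]] 0.93
hook_seat top [230. 290.] [[[281.6, 239.2]], [[283.2, 234.6]], [[284.9, 230.0]]] 0.7
hook_seat scene [212. 186.] [[[530.1, -467.7]], [[546.8, -439.9]], [[563.4, -412.1]]] 0.85
weight wrist [296. 240.] [[[573.3, -398.7]], [[563.4, -397.6]], [[553.6, -396.5]]] 0.91
weight top [434. 195.] [[[571.3, -407.0]], [[568.4, -401.5]], [[565.5, -396.1]]] 0.53
weight top [313. 228.] [[[472.5, -24.2]], [[471.1, -24.7]], [[469.8, -25.2]]] 0.21
weight scene [216. 204.] [[[570.6, -397.0]], [[586.2, -371.1]], [[601.8, -345.2]]] 0.6
weight scene [448. 291.] [[[340.7, 279.7]], [[362.4, 287.6]], [[384.2, 295.5]]] 0.54
[471. 308.] 0.64 [ 615.5 -181.8  137.6   17.7   84.4  613.8 -192.2]
[292. 244.] 0.62 [ 583.2 -397.1  126.8   55.     8.9  570.6 -398.5]
```

View pics/w9.png

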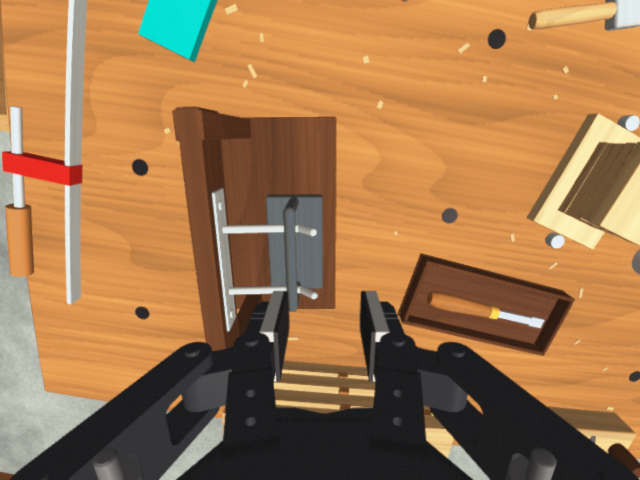

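The bar runs vertically at column 291, rows 200-308, with prongs at rows 230 and 293, so it is well aligned with the tool. I hover closer to verify.

```bash
python3 -m inch '[10,-8,-15,0,0,0,60, 20,-16,-35,0,0,0,60, 30,-24,-60,0,0,0,60, 30,-24,-85,0,0,0,60, 30,-24,-95,0,0,0,60, 30,-24,-95,0,0,0,60, 30,-24,-95,0,0,0,60]'
python3 - <<'E'
from h import *
print(tool(),np.round(bot.get_obs()["joint_pos"],2)); C=snap("wrist","w10")[0]
for n in ["weight_grip","weight"]:
        for d in bot.spot_point("wrist",n)[:2]: print(n,np.round(d["uv"]),[np.round(plane(C,d["uv"],zz)*1000,1).tolist() for zz in(.10,.13,.15,.16)],round(d["confidence"],2))
E
```

```text
clock: 39.45
eef_pos: [0.5702, -0.3985, 0.2252]
tool_rot: [-0.078, 0.997, 0.001, -0.001]
ft_force: [-0.4, 0.3, 0.5]
grip_width: 0.0511
grasp_force: 0.0
t 39.5 tcp [ 570.2 -398.5  225.2] yaw -171.0 tilt 0.1 w 51.1 gf 0.0 F [-0.4  0.3  0.5] [-0.61  0.67  0.6   1.5   0.   -0.77]
weight_grip [324. 280.] [[[601.3, -393.5]], [[587.8, -395.7]], [[578.8, -397.2]], [[574.3, -397.9]]] 0.94
weight [322. 247.] [[[573.9, -400.1]], [[563.8, -401.5]], [[557.0, -402.4]], [[553.6, -402.9]]] 0.78
```

View pics/w10.png

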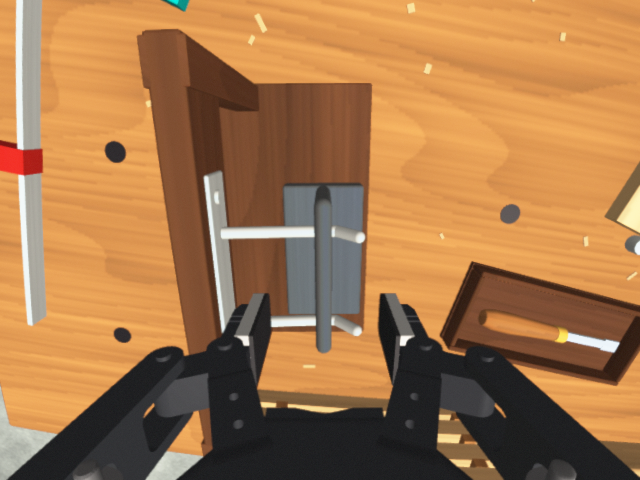

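```bash
python3 -m inch '[4,1,-15,0,0,0,60, 5,1,-30,0,0,0,60, 5,1,-45,0,0,0,60, 5,1,-55,0,0,0,60, 5,1,-62,0,0,0,60, 5,1,-65,0,0,0,60, 5,1,-65,0,0,0,60]'
python3 -m inch '[0,0,0,0,0,0,30, 0,0,0,0,0,0,0, 0,0,0,0,0,0,0, 0,0,0,0,0,0,0, 0,0,0,0,0,0,0, 0,0,0,0,0,0,0, 0,0,0,0,0,0,0]'
```

```text
clock: 40.18
eef_pos: [0.5755, -0.3977, 0.1601]
tool_rot: [-0.078, 0.997, 0.0, -0.0]
ft_force: [-0.4, 0.5, -0.0]
grip_width: 0.0512
grasp_force: 0.0
clock: 40.77
eef_pos: [0.5759, -0.3977, 0.161]
tool_rot: [-0.078, 0.997, -0.0, 0.0]
ft_force: [-0.9, 1.5, 3.0]
grip_width: 0.0081
grasp_force: 58.5
```

```bash
python3 -m inch '[0,0,3,0,0,0,0, 0,0,7,0,0,0,0, 0,0,12,0,0,0,0, 0,0,18,0,0,0,0, 0,0,24,0,0,0,0, 0,0,28,0,0,0,0, 0,0,28,0,0,0,0, 0,0,28,0,0,0,0]'
```

```text
clock: 41.43
eef_pos: [0.5758, -0.3979, 0.1887]
tool_rot: [-0.078, 0.997, -0.0, 0.0]
ft_force: [0.9, 0.5, -6.2]
grip_width: 0.0081
grasp_force: 58.3
```

```bash
python3 -m inch '[-2,12,0,0,0,0,0, -5,30,0,0,0,0,0, -8,50,0,0,0,0,0, -11,70,0,0,0,0,0, -14,90,0,0,0,0,0, -17,110,0,0,0,0,0, -19,120,0,0,0,0,0, -19,120,0,0,0,0,0]'
python3 - <<'E'
from h import *
print(tool()); C=snap("wrist","w11")[0]
for d in bot.spot_point("wrist","weight_grip")[:2]: print(np.round(d["uv"]),[np.round(plane(C,d["uv"],zz)*1000,1).tolist() for zz in(.18,.185,.19)],round(d["confidence"],2))
find("wrist","weight",(100,56,16),124,C=C)
delta(464.7,-25,166.7,190)
E
```

```text
clock: 42.1
eef_pos: [0.5561, -0.2752, 0.1881]
tool_rot: [-0.079, 0.997, 0.001, -0.001]
ft_force: [0.0, -0.3, -5.4]
grip_width: 0.0083
grasp_force: 58.5
t 42.1 tcp [ 556.1 -275.2  188.1] yaw -170.9 tilt 0.1 w 8.3 gf 58.5 F [ 0.  -0.3 -5.4]
[327. 329.] [[[557.7, -274.0]], [[554.5, -274.6]], [[551.3, -275.2]]] 0.91
wrist weight [323. 254.] 0.67 [ 553.75 -274.98    9.12    0.71]
delta [-92.2 253.5   1.7] [ 0.001  0.    -0.388]
```

View pics/w11.png

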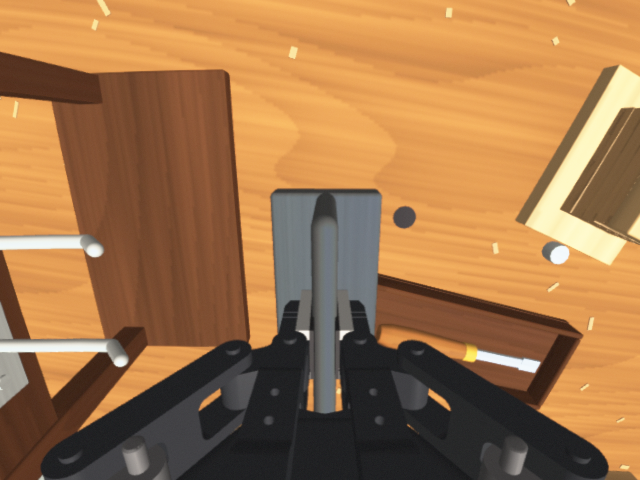

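The weight hangs clear of the hook and is gripped at mid-bar (325,300). Carrying it over the pile.

```bash
python3 -m inch '[-8,22,8,0,0,-0.04,0, -20,55,15,0,0,-0.1,0, -32,90,15,0,0,-0.16,0, -44,125,15,0,0,-0.22,0, -56,160,15,0,0,-0.28,0, -68,193,15,0,0,-0.34,0, -80,225,15,0,0,-0.388,0, -86,243,15,0,0,-0.388,0]'
python3 -m inch '[-3,6,0,0,0,0,0, -4,10,0,0,0,0,0, -4,10,0,0,0,0,0, -4,10,0,0,0,0,0, -4,10,0,0,0,0,0]'
python3 - <<'E'
from h import *
print(tool()); C=snap("wrist","w12")[0]
find("wrist","weight",(100,56,16),139,C=C)
delta(466.5,-25.5,166.7,158)
E
```

```text
clock: 42.92
eef_pos: [0.4694, -0.0327, 0.2033]
tool_rot: [0.116, 0.993, 0.001, -0.0]
ft_force: [-0.2, 1.2, -6.6]
grip_width: 0.0078
grasp_force: 58.7
clock: 43.33
eef_pos: [0.4673, -0.0259, 0.2031]
tool_rot: [0.117, 0.993, -0.0, 0.0]
ft_force: [-0.2, -0.8, -5.0]
grip_width: 0.008
grasp_force: 58.7
t 43.3 tcp [467.3 -25.9 203.1] yaw 166.6 tilt 0.0 w 8.0 gf 58.7 F [-0.2 -0.8 -5. ]
wrist weight [325. 256.] 0.67 [465.37 -25.78 -13.3    0.71]
delta [ -0.5   0.2 -45. ] [-0.    -0.     0.001]
```

```bash
python3 -m inch '[0,0,-12,0,0,0,0, 0,0,-22,0,0,0,0, 0,0,-29,0,0,0,0, 0,0,-33,0,0,0,0, 0,0,-36,0,0,0,0, 0,0,-36,0,0,0,0]'
python3 -m inch '[0,0,-2,0,0,0,0, 0,0,-2,0,0,0,0]'
python3 -m inch '[0,0,-2,0,0,0,0, 0,0,-2,0,0,0,0]'
```

```text
clock: 43.93
eef_pos: [0.4663, -0.0248, 0.1665]
tool_rot: [0.116, 0.993, 0.0, -0.001]
ft_force: [-0.9, -0.6, -5.6]
grip_width: 0.0082
grasp_force: 58.7
clock: 44.1
eef_pos: [0.4668, -0.0247, 0.1652]
tool_rot: [0.116, 0.993, 0.0, 0.0]
ft_force: [0.4, -0.1, -5.3]
grip_width: 0.008
grasp_force: 58.7
clock: 44.27
eef_pos: [0.4666, -0.0246, 0.1631]
tool_rot: [0.116, 0.993, 0.0, 0.0]
ft_force: [-1.2, 0.5, -6.6]
grip_width: 0.0082
grasp_force: 58.7
```

```bash
for i in 1; do python3 -m inch '[0,0,-1.5,0,0,0,0, 0,0,-1.5,0,0,0,0]' | grep -E "eef|ft_f"
python3 -m inch '[0,0,-1.5,0,0,0,0, 0,0,-1.5,0,0,0,0]' | grep -E "eef|ft_f"
python3 -m inch '[0,0,-1.5,0,0,0,0, 0,0,-1.5,0,0,0,0]' | grep -E "eef|ft_f"; done
```

```text
eef_pos: [0.4665, -0.0246, 0.1614]
ft_force: [0.3, -0.4, -6.6]
eef_pos: [0.4664, -0.0246, 0.1599]
ft_force: [0.1, -0.1, -5.8]
eef_pos: [0.4664, -0.0247, 0.1583]
ft_force: [-0.8, -0.2, -6.4]
```

```bash
python3 -m inch '[0,0,-1.5,0,0,0,0, 0,0,-1.5,0,0,0,0]' | grep -E "eef|ft_f"
python3 -m inch '[0,0,-1.5,0,0,0,0, 0,0,-1.5,0,0,0,0]' | grep -E "eef|ft_f"
```

```text
eef_pos: [0.4664, -0.0246, 0.1568]
ft_force: [0.2, -0.5, -5.4]
eef_pos: [0.4664, -0.0247, 0.1553]
ft_force: [-0.6, -0.2, -5.8]
```

```bash
python3 -m inch '[0,0,-1.5,0,0,0,0, 0,0,-1.5,0,0,0,0]' | grep -E "eef|ft_f"
python3 -m inch '[0,0,-1.5,0,0,0,0, 0,0,-1.5,0,0,0,0]' | grep -E "eef|ft_f"
```

```text
eef_pos: [0.4665, -0.0246, 0.1538]
ft_force: [0.4, 0.2, -6.8]
eef_pos: [0.4668, -0.0246, 0.1526]
ft_force: [-0.1, -0.4, -5.3]
```

```bash
python3 -m inch '[0,0,-1.5,0,0,0,0, 0,0,-1.5,0,0,0,0]' | grep -E "eef|ft_f"
python3 -m inch '[0,0,-1.5,0,0,0,0, 0,0,-1.5,0,0,0,0]' | grep -E "eef|ft_f"
python3 - <<'E'
from h import *
print(tool()); C=snap("wrist","w13")[0]; print(bot.spot_point("wrist","weight_grip")[:1])
find("wrist","weight",(100,56,16),94,C=C)
find("wrist","caul",(100,64,20),74,C=C)
snap("scene","s13")
im=cv2.imread("pics/s13.png")[180:320,240:420]
cv2.imwrite("pics/s13c.png",np.hstack([cv2.resize(im,(463,360),interpolation=cv2.INTER_CUBIC),cv2.resize(cv2.imread("pics/w13.png")[120:400,190:450],(334,360))]))
E
```

```text
eef_pos: [0.4669, -0.0244, 0.1524]
ft_force: [-3.1, 0.8, 4.0]
eef_pos: [0.4671, -0.0244, 0.1524]
ft_force: [-6.2, 0.4, 13.5]
t 45.8 tcp [467.1 -24.4 152.4] yaw 166.7 tilt 0.2 w 8.1 gf 60.7 F [-6.2  0.4 13.5]
[{'uv': [324.7, 332.4], 'confidence': 0.78}]
wrist weight [323. 254.] 0.66 [464.27 -25.02 -13.24   0.69]
```

View pics/s13c.png

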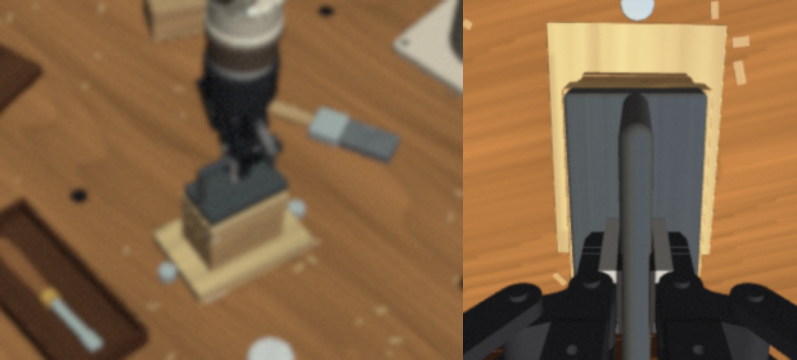

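Contact is confirmed: the force has flipped to +13 N and the weight is seated on the caul. I relieve the pressure, release and rise.

```bash
python3 -m inch '[0,0,1,0,0,0,0, 0,0,2,0,0,0,0, 0,0,2,0,0,0,0]'
python3 -m inch '[0,0,0,0,0,0,20, 0,0,0,0,0,0,40, 0,0,0,0,0,0,50, 0,0,0,0,0,0,50, 0,0,0,0,0,0,50, 0,0,5,0,0,0,50, 0,0,15,0,0,0,50, 0,0,30,0,0,0,50]'
python3 -m inch '[0,0,40,0,0,0,50, 0,0,80,0,0,0,50, 0,0,110,0,0,0,50, 0,0,110,0,0,0,50, 0,0,110,0,0,0,50]'
python3 - <<'E'
from h import *
print(tool()); C=snap("wrist","w14")[0]
find("wrist","weight",(100,56,16),94,C=C)
find("wrist","caul",(100,64,20),74,C=C,conf=.2)
find("wrist","base",(150,104,18),0,25,C=C,conf=.2)
for n in("gouge","tray"):
    for d in bot.silhouettes("wrist",n)[:2]: print(n,rect(C,d["mask"],.02))
E
```

```text
clock: 46.27
eef_pos: [0.4669, -0.0245, 0.1524]
tool_rot: [0.115, 0.993, 0.0, 0.001]
ft_force: [-2.5, 0.6, 5.7]
grip_width: 0.0078
grasp_force: 59.6
clock: 46.93
eef_pos: [0.4656, -0.0247, 0.181]
tool_rot: [0.116, 0.993, 0.0, -0.002]
ft_force: [0.3, 0.6, 1.2]
grip_width: 0.0429
grasp_force: 0.0
clock: 47.35
eef_pos: [0.4679, -0.0247, 0.294]
tool_rot: [0.116, 0.993, 0.0, 0.003]
ft_force: [-0.2, -0.3, -0.9]
grip_width: 0.043
grasp_force: 0.0
t 47.4 tcp [467.9 -24.7 294. ] yaw 166.7 tilt 0.3 w 43.0 gf 0.0 F [-0.2 -0.3 -0.9]
wrist weight [324. 214.] 0.6 [464.42 -24.68 -13.01   0.93]
wrist weight [309. 160.] 0.44 [ 4.5275e+02 -5.5210e+01 -1.6530e+01  1.0000e-02]
wrist caul [350. 205.] 0.77 [ 4.7698e+02 -1.7400e+00  1.4420e+01  4.0000e-02]
wrist caul [444. 241.] 0.32 [5.5555e+02 9.1490e+01 1.8630e+01 2.2000e-01]
wrist base [321. 159.] 0.9 [ 4.6058e+02 -3.8270e+01 -1.1180e+01  1.5000e-01]
gouge [690.9 363.8  24.3  11.6   4.9 689.2 364.2]
tray [660.2 -82.7 160.8 119.7  84.1 655.8 -87. ]
```

View pics/w14.png

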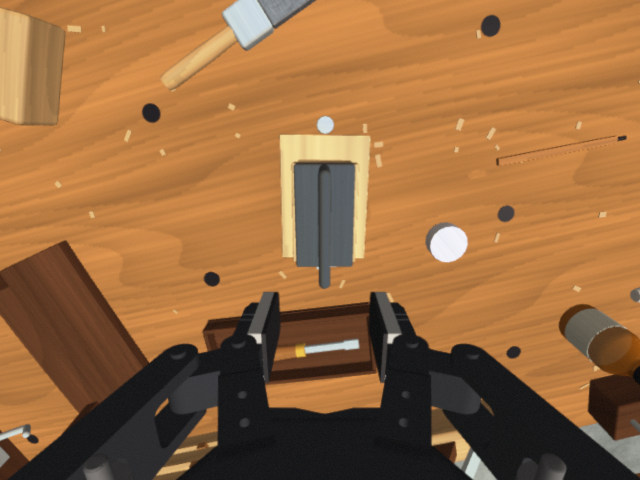

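The weight sits centred and lengthwise on the pile at (324,214). The gouge is in the tray, no panels are left over, and the arm is clear. Handing in.

```bash
python3 -c "
from workcell import bot
print(bot.job_done())"
```

```text
the job is handed in; nothing more can be done
None
```

I handed the job in with the gouge in the tray, all four panels in one square pile on the base with the caul on top, and the weight centred lengthwise on the caul; the hand-in call returned no verdict.

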